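# File a spare-part carton in the packed stock row

### The job

File the loose green-labelled carton in the sloping rack directly next to the green-labelled carton already there, on that carton's side towards the fixed end plate, standing fully down on the rack like the others. The row is packed, so first slide the neighbours and the bookend along to open a gap, without lifting any carton out of the row, and at the end slide the bookend up again so that the row of six stands snug. Leave the can, the jar and the tyre where they are.

Things in the scene. Friction and masses are not known exactly. Their poses are not given: they have to be found in the camera images.
- rack: Blue sloping stock rack fixed to the bench. Origin on the bench under its middle; x level to its rear (roughly away from the robot), y level along the row towards the end plate, z up. Its floor, 84 x 250 mm, is 45 mm above the origin and rises towards +x at 0.45 rad (26 deg). Cartons stand square on it, so their tops lean 0.45 rad towards -x, against a front lip 23 mm high, 6 mm thick; the rear is open.
- seat (a point): On the rack's sloping floor, in the line of the row's cartons, at the middle of the rack's length. Axes lean with the floor: x up the slope (to the rear), y along the row to the end plate, z square to the floor. A seated carton's centre has x = 0, z = 42 mm in this frame.
- plate_c (a point): Centre of the fixed aluminium end plate's inner face (rack +y end of the row); plate 66 mm deep, 10 mm thick, 84 mm high. Five cartons stand packed from here to the bookend: the white one always at this plate, the other four in any order.
- bookend (a joint): Sliding bookend at the rack's -y end of the row. Value in m: 0 with its face 162 mm from the end plate (five packed cartons: 160 mm), growing as it slides away to rack -y; stops at -0.004 and 0.050. Six packed cartons (192 mm) give 0.030. Slides stiffly (2.5 N), stays where left; starts at 0 to 0.003.
- bookend_c (a point): Centre, half-way up, of the black bookend: a plate 66 mm deep (its x), 12 mm thick (its y), top 84 mm above the sloping floor, leaning like the cartons. It stands 3 mm proud of the cartons at front and back, so it can be pinched there or pushed on its outer face.
- loose_c (a point): carton 60 mm deep (its x) x 32 mm thick (its y) x 84 mm high (its z), about 0.2 kg, green label patch on its top, front and back; the point is the carton's centre, half-way up, axes as the carton's. The carton to be filed; it starts upright on the bench left of the rack, turned up to 0.6 rad.
- green_c (a point): carton 60 mm deep (its x) x 32 mm thick (its y) x 84 mm high (its z), about 0.2 kg, green label patch on its top, front and back; the point is the carton's centre, half-way up, axes as the carton's. Stands in the row on the rack, its thickness along the rack's y, its z leaning 0.45 rad from vertical towards the rack's -x.
- white_c (a point): carton 60 mm deep (its x) x 32 mm thick (its y) x 84 mm high (its z), about 0.2 kg, white label patch on its top, front and back; the point is the carton's centre, half-way up, axes as the carton's. Stands in the row on the rack, its thickness along the rack's y, its z leaning 0.45 rad from vertical towards the rack's -x.
- red_c (a point): carton 60 mm deep (its x) x 32 mm thick (its y) x 84 mm high (its z), about 0.2 kg, red label patch on its top, front and back; the point is the carton's centre, half-way up, axes as the carton's. Stands in the row on the rack, its thickness along the rack's y, its z leaning 0.45 rad from vertical towards the rack's -x.
- blue_c (a point): carton 60 mm deep (its x) x 32 mm thick (its y) x 84 mm high (its z), about 0.2 kg, blue label patch on its top, front and back; the point is the carton's centre, half-way up, axes as the carton's. Stands in the row on the rack, its thickness along the rack's y, its z leaning 0.45 rad from vertical towards the rack's -x.
- yellow_c (a point): carton 60 mm deep (its x) x 32 mm thick (its y) x 84 mm high (its z), about 0.2 kg, yellow label patch on its top, front and back; the point is the carton's centre, half-way up, axes as the carton's. Stands in the row on the rack, its thickness along the rack's y, its z leaning 0.45 rad from vertical towards the rack's -x.
- canister: grey can, 56 mm across, 140 mm high, 0.4 kg, standing on the bench between loose carton and rack; origin at its underside. Bystander, leave alone.
- jar: closed glass jar, 60 mm across, 85 mm high, standing close beside the loose carton on its left; origin at its underside. Bystander, leave alone.
- wheel: yellow castor tyre lying flat, 68 mm across, 26 mm high, with a 24 mm bore, on the bench just beyond the loose carton; origin at its underside. Bystander, leave alone.
There are look-alikes about, which are no part of the job. What is shaped like the part that bears yellow_c but orange is not meant. Leave any pink look-alike of the part that bears green_c alone.

How it is judged:
By the outcome, as a careful person would: the job done as asked, in the order asked, and still so for the second after the job is handed in, with the robot touching nothing.
It also fails if it takes over 64 s, if anything falls off the work surface, if the arm or the gripper's body presses on something with over 40 N, if the wrist force passes 120 N, or if a joint passes its speed limit or range.

### The arm

A 6-joint arm with a two-finger parallel gripper is mounted at the origin on the work surface. World frame = base frame: x ahead of the robot, y to its left, z up, the work surface at z = 0. Lengths are in mm, angles in rad, forces in N, time in s.
With the tool pointing down it reaches from about 400 to 925 mm from the base axis. Payload 12.5 kg.
Tool frame: the origin (TCP) lies on the centre line of the jaws, within the pads' length; the fingertips stand 19 mm ahead of it and the grasp point (between the pads) is the TCP; y points along the fingers, x is the direction in which the jaws open and shut, and the axes are right-handed (so a half turn about y gives the same grasp; the last joint's range is limited). The gripper opens to 95 mm and grips with 3 to 60 N. Pads are 20 mm wide; open, the fingers measure 119 mm over their backs; the gripper's body (75 mm by 180 mm) begins 59 mm behind the grasp point.
Start: joints at [-1.428, 0.491, 1.559, -0, 1.092, -0.106], TCP at [153.923, -605.769, 196.461] pointing down, gripper open.
Joint ranges: [-3.1, 3.1], [-0.84, 2.19], [0.05, 2.79], [-1.13, 4.28], [0.06, 2.93], [-2.69, 2.69]. Speed limits (rad/s): [2.22, 2.22, 2.79, 3.14, 3.14, 3.14].

### API

Orientations are given as [roll, pitch, yaw] about the fixed x, y, z axes, in that order (R = Rz(yaw) Ry(pitch) Rx(roll)).
In Python, from cell import env gives the robot as it stands. The module is installed in compiled form; this text tells all that it offers.
- The arm moves only by the tool move_arm, never from a script. Its argument "rows" is a list of rows, each an object of numbers: "tx", "ty", "tz": the shift along the tool's x, y, z in cm; "rx", "ry", "rz": the turn, a rotation vector about the tool's x, y, z in rad; "grip": the opening in per cent of the stroke, from 0 (shut) to 100 (fully open). In form: [{"tx": .., "ty": .., "tz": .., "rx": .., "ry": .., "rz": .., "grip": ..}, ...]. A call has 1 to 10 rows; each row shifts and turns the commanded pose from where the row before left it, along the tool's axes as they then stand; what a row does not reach is not made up. A row lasts 1/12 s, in which the tool goes at most 41.7 mm and 7.16 degrees, less where a joint would pass 70% of its speed; a pose out of reach is approached as far as the arm can. A call is refused whole if a number of a shift passes 4.17 or a number of a turn 0.125, either way. A call with a gripper value outside its range is refused whole. The fingers move at their own pace and stop on an object; the grip force is fixed at half the most. Time passes only in rows, so rows that do not move let the fingers close. It gives the time, the measured TCP pose, the force and the opening at its end, in the units of the state.
- env.state(): the state, without advancing time (a new reading comes with each control period).
- env.read_camera(name): name is "scene" or "top" or "wrist"; returns (picture, depth): 384x512x3 uint8, blue, green, red; 384x512 float32, mm along the optical axis (not along the pixel's ray), 0 where there is no reading.
- env.calibration(name): a dict with "vertical_fov" (degrees; the focal length in pixels is half the picture's height over the tangent of half this angle, whatever the lens; pixels are square), "cx", "cy" (the principal point, pixels), "eye" and "rotation" of the camera in the world. Camera axes: x right, y up, looking along -z (the intrinsics and any distortion apply to the point x, -y, -z); pixel columns grow to the right and rows downward; lengths in mm; the calibration is good to about 2 mm. A picture is of the moment at which its call begins: read the wrist's pose just before it. calibration takes no time and is no camera call; for the wrist camera it gives the pose at the moment of the call.
- env.job_done(): hands the job in, once; it reports no verdict.
The state is a dict: "t": time; "joints": joint angles; "qvel": joint speeds; "tau": joint torques, N m; "eef_pos": TCP position; "tcp_rot": TCP orientation; "ft_force": force on the tool from outside, world axes, zero at the start; "moment": the same for the moment, N m; "opening": opening from 0.0 (shut) to 1.0 (fully open).
Only numpy, scipy, OpenCV 4.12 (cv2) and the standard library are available. Lean on these libraries where they do the work, as an engineer would, in place of code of your own. Each camera call takes 0.05 s, during which the arm holds its last target.

## Working session

There is one attempt and no reset: what is moved stays moved. The work goes in short steps, Python scripts to look and compute and a tool call to move; the robot and the scene stay as the last step left them, time stands still between calls to the robot, and variables do not carry over. Pictures are saved under pics/ and viewed, and the job is handed in when it is done.

Besides the shell and the picture viewer there is one more tool, called after "Request:" in YAML: its name, and indented under it one key for each argument. move_arm: Moves the arm, as the interface text tells. Its arguments: {"type":"object","properties":{"rows":{"type":"array"}},"required":["rows"]}

```bash
mkdir -p pics; ls; python3 - <<'E'
from cell import env
import cv2,numpy as np
s=env.state();print(s)
for n in ("scene","top"):
    p,d=env.read_camera(n);cv2.imwrite(f"pics/{n}0.png",p);np.save(f"pics/{n}0.npy",d);print(n,env.calibration(n))
E
```

```text
pics
{'t': 0.0, 'joints': array([-1.42763660e+00,  4.91584813e-01,  1.55947253e+00, -7.94049470e-06,
        1.09171093e+00, -1.05587865e-01]), 'qvel': array([ 0.00153084, -0.00053233, -0.00112841,  0.00137467,  0.00187057,
       -0.00024268]), 'tau': array([ 1.45045942e-03, -6.12645936e+01, -2.58184683e+01,  6.92514726e-02,
        4.82196989e-02, -1.06947061e-04]), 'eef_pos': array([ 153.85621318, -605.47826726,  195.83813053]), 'tcp_rot': array([-1.57067943e+00,  1.16981186e-03, -1.32204500e+00]), 'ft_force': array([-0.3634249 ,  0.06897583,  0.09651542]), 'moment': array([-0.00881201, -0.02883335,  0.03428972]), 'opening': 1.0027911345541702}
scene {'vertical_fov': 52.27927896569256, 'cx': 253.7862974120677, 'cy': 195.95797671421437, 'eye': array([1163.00537484, -281.79292256,  747.37052715]), 'rotation': array([0.83556611, 0.01399284, 1.08114946])}
top {'vertical_fov': 56.08814550677829, 'cx': 254.6697334605924, 'cy': 193.49522277581687, 'eye': array([414.51317402,  42.76096591, 889.10415934]), 'rotation': array([ 0.10485169, -0.01237784, -1.55524228])}
```

View pics/scene0.png

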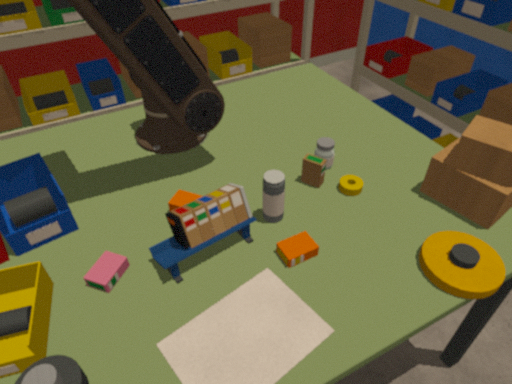

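View pics/top0.png

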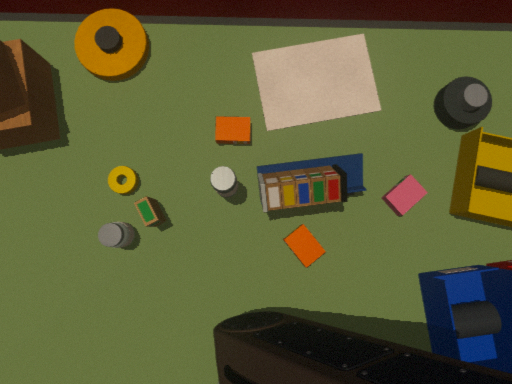

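The top view shows the row from the end plate at left (px 265,195): white (273,196), yellow (289,194), blue (304,192), green (319,190), red (333,188), then the bookend. The loose green carton is at (147,211), the jar at (115,235), the tyre at (122,180) and the can at (223,181). The pink look-alike is at (405,195), and there are orange ones at (233,129) and (304,245).

```bash
cat > h.py <<'E'
import numpy as np,cv2
from scipy.spatial.transform import Rotation as R
def cam(env,n):
    c=env.calibration(n); return c
def deproj(c,u,v,d):
    f=192/np.tan(np.radians(c['vertical_fov'])/2)
    u=np.asarray(u,float);v=np.asarray(v,float);d=np.asarray(d,float)
    P=np.stack([(u-c['cx'])/f*d,-(v-c['cy'])/f*d,-d],-1)
    return P@R.from_euler('xyz',c['rotation']).as_matrix().T+c['eye']
def cloud(c,d):
    v,u=np.mgrid[0:384,0:512]; return deproj(c,u,v,d)
def proj(c,P):
    f=192/np.tan(np.radians(c['vertical_fov'])/2)
    q=(np.asarray(P,float)-c['eye'])@R.from_euler('xyz',c['rotation']).as_matrix()
    return np.stack([c['cx']+f*q[...,0]/-q[...,2],c['cy']-f*q[...,1]/-q[...,2]],-1)
E
python3 - <<'E'
from h import *
from cell import env
for n,(x0,x1,y0,y1) in {"top":(90,380,110,270),"scene":(150,370,130,290)}.items():
    p=cv2.imread(f"pics/{n}0.png");s=2.75 if n=="top" else 3.5
    cv2.imwrite(f"pics/{n}0c.png",cv2.resize(p[y0:y1,x0:x1],None,fx=s,fy=s,interpolation=cv2.INTER_CUBIC))
for n,pts in {"top":[(147,211),(115,235),(122,170),(223,178),(273,196),(289,194),(304,192),(319,190),(333,188),(263,195),(342,187),(355,180),(300,300),(200,300)],
 "scene":[(318,159),(325,143),(345,180),(274,176),(237,192),(180,211),(190,220),(172,228),(250,240)]}.items():
    d=np.load(f"pics/{n}0.npy");c=env.calibration(n)
    for u,v in pts: print(n,u,v,deproj(c,u,v,d[v,u]).round(1))
E
```

```text
top 147 211 [456.1 272.8  85.4]
top 115 235 [402.1 340.3  86.3]
top 122 170 [556.6 353.5  28.9]
top 223 178 [525.1 101.7 139.3]
top 273 196 [490.9  -4.9 119.9]
top 289 194 [495.5 -39.  122. ]
top 304 192 [500.9 -71.9 117.4]
top 319 190 [ 505.2 -103.4  122.2]
top 333 188 [ 510.4 -134.2  119.6]
top 263 195 [492.7  16.6 119.7]
top 342 187 [ 512.8 -153.6  120.1]
top 355 180 [ 541.  -206.4   36.3]
top 300 300 [251.9 -80.2  -1.2]
top 200 300 [249.  160.4   0.8]
scene 318 159 [463.2 285.   85.2]
scene 325 143 [411.  346.1  87.5]
scene 345 180 [522.5 343.3  28.2]
scene 274 176 [527.  103.6 141. ]
scene 237 192 [517.7   6.4 123.3]
scene 180 211 [ 514.1 -137.1  123.9]
scene 190 220 [ 542.3 -125.   113.8]
scene 172 228 [ 512.6 -163.    79.2]
scene 250 240 [577.    8.    7.7]
```

View pics/top0c.png

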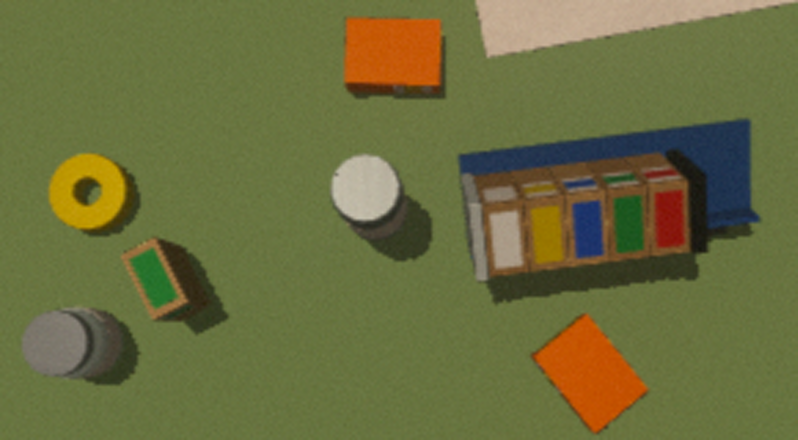

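View pics/scene0c.png

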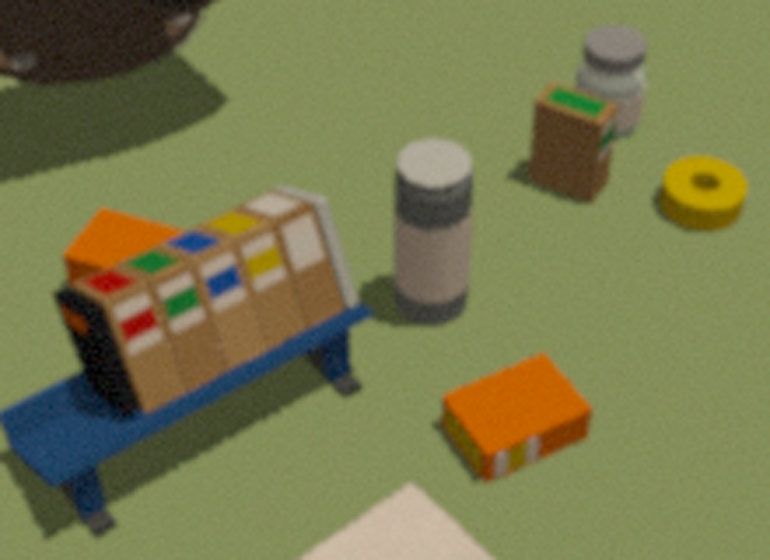

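```bash
cat > meas.py <<'E'
from h import *
COL={'green':((45,75),100),'blue':((105,125),120),'red':((175,5),120),'yellow':((21,33),120)}
def patches(p,roi):
    x0,x1,y0,y1=roi;h=cv2.cvtColor(p,cv2.COLOR_BGR2HSV).astype(int);out={}
    for k,((a,b),s) in COL.items():
        H=h[...,0];m=((H>=a)&(H<=b) if a<b else (H>=a)|(H<=b))&(h[...,1]>s+40)&(h[...,2]>60)
        z=np.zeros_like(m);z[y0:y1,x0:x1]=1;m&=z
        n,l,st,ce=cv2.connectedComponentsWithStats(m.astype(np.uint8))
        out[k]=[(st[i,4],ce[i].round(1),l==i) for i in range(1,n) if st[i,4]>15]
    return out
E
python3 - <<'E'
from meas import *
from cell import env
for n,roi in {"top":(90,380,150,250),"scene":(150,370,130,290)}.items():
    p=cv2.imread(f"pics/{n}0.png");d=np.load(f"pics/{n}0.npy");c=env.calibration(n);C=cloud(c,d)
    for k,l in patches(p,roi).items():
        for a,ce,m in l: print(n,k,a,ce,np.median(C[m],0).round(1))
E
```

```text
top green 189 [318.2 191.2] [ 503.1 -102.5  119.3]
top green 185 [145.4 210.8] [456.2 276.6  84.7]
top blue 152 [303.4 192.8] [498.7 -70.4 118.9]
top red 21 [329.9 172.7] [ 544.4 -129.   110.9]
top red 181 [333.  189.1] [ 508.1 -134.2  119.6]
top yellow 665 [122.6 179.7] [533.4 352.6  26. ]
top yellow 23 [285.8 178.1] [531.9 -33.1 109.7]
top yellow 203 [288.5 194.8] [493.9 -38.1 119.8]
scene green 54 [314.4 158.7] [457.5 276.3  85.4]
scene green 40 [192.8 204.4] [ 505.5 -102.7  121.9]
scene green 32 [201.5 216. ] [538.5 -95.8 109.1]
scene blue 21 [205.  198.9] [502.6 -70.6 122.4]
scene blue 25 [213.4 210. ] [533.9 -63.9 109.9]
scene blue 37 [244.2 223.9] [ 5.657e+02 -1.000e-01  6.180e+01]
scene blue 17 [231.8 229.4] [570.  -36.9  62.3]
scene blue 330 [169.3 253. ] [ 555.3 -192.1   46. ]
scene blue 36 [205.1 243.9] [ 580.4 -109.6   61.7]
scene red 39 [180.9 210.3] [ 510.3 -133.6  121.7]
scene red 41 [189.2 222.1] [ 543.1 -127.5  109. ]
scene yellow 426 [350.3 184.7] [542.4 347.4  25.7]
scene yellow 63 [216.3 193.4] [494.7 -38.5 120.4]
scene yellow 50 [225.1 204.3] [529.4 -30.8 108. ]
scene yellow 60 [281.8 255.7] [663.3  48.8  14.8]
scene yellow 25 [297.4 260.5] [691.8  75.3  13.8]
```

```bash
cat >> h.py <<'E'
from scipy.spatial.transform import Slerp
YAW=0.155;T=0.45
def fr(yaw=None,tilt=T):
    yaw=YAW if yaw is None else yaw
    return (R.from_euler('z',yaw)*R.from_euler('y',-tilt)).as_matrix() # cols: sx, y, n
def toolR(F): # tool x=sx, y=-n
    x=F[:,0];y=-F[:,2];return np.stack([x,y,np.cross(x,y)],1)
def plan(s,P,Rt,n,p0=None,R0=None):
    p0=s['eef_pos'] if p0 is None else p0
    R0=R.from_euler('xyz',s['tcp_rot']) if R0 is None else R0
    R1=R.from_matrix(Rt);sl=Slerp([0,1],R.concatenate([R0,R1]))
    rv=(R0.inv()*R1).as_rotvec()/n
    dp=(np.asarray(P)-p0)/n
    print('dist',np.linalg.norm(dp)*n,'rot',(rv*n).round(3),'per row',rv.round(4),'mm',np.linalg.norm(dp).round(1))
    for i in range(n):
        t=sl(i/n).as_matrix().T@dp/10
        print('{"tx":%.2f,"ty":%.2f,"tz":%.2f,"rx":%.3f,"ry":%.3f,"rz":%.3f}'%(*t,*rv),end=',\n' )
E
python3 - <<'E'
from meas import *
from cell import env
# loose yaw
p=cv2.imread("pics/top0.png");d=np.load("pics/top0.npy");c=env.calibration("top");C=cloud(c,d)
m=patches(p,(90,200,150,250))['green'][0][2]
q=C[m][:,:2];w,v=np.linalg.eigh(np.cov(q.T));print('label yaw',v[:,1],np.arctan2(v[1,1],v[0,1]),np.sqrt(w*12))
top=(C[...,2]>79)&(C[...,2]<92);top[:,:122]=0;top[:,170:]=0;top[:195]=0;top[230:]=0
r=cv2.minAreaRect(C[top][:,:2].astype(np.float32));print(r,top.sum(),C[top].mean(0))
F=fr();top_g=np.array([504.3,-102.6,120.2]);G=top_g-22*F[:,2];print('G',G, 'F',F.round(3))
plan(env.state(),G+90*F[:,2],toolR(F),20)
E
```

```text
label yaw [-0.8790515  -0.47672683] -2.64466524665651 [20.47988976 44.37914258]
((456.2822570800781, 276.58575439453125), (60.43694305419922, 32.70888900756836), 30.12139320373535) 405 [456.16637686 276.04364585  84.22133989]
G [ 513.75452119 -101.12269951  100.39016375] F [[ 0.89  -0.154 -0.43 ]
 [ 0.139  0.988 -0.067]
 [ 0.435  0.     0.9  ]]
dist 593.0868540192134 rot [ 0.331 -1.45  -0.365] per row [ 0.0166 -0.0725 -0.0183] mm 29.7
{"tx":-2.02,"ty":0.07,"tz":2.17,"rx":0.017,"ry":-0.073,"rz":-0.018},
{"tx":-1.86,"ty":0.08,"tz":2.31,"rx":0.017,"ry":-0.073,"rz":-0.018},
{"tx":-1.69,"ty":0.08,"tz":2.44,"rx":0.017,"ry":-0.073,"rz":-0.018},
{"tx":-1.51,"ty":0.10,"tz":2.55,"rx":0.017,"ry":-0.073,"rz":-0.018},
{"tx":-1.32,"ty":0.11,"tz":2.65,"rx":0.017,"ry":-0.073,"rz":-0.018},
{"tx":-1.13,"ty":0.13,"tz":2.74,"rx":0.017,"ry":-0.073,"rz":-0.018},
{"tx":-0.93,"ty":0.16,"tz":2.81,"rx":0.017,"ry":-0.073,"rz":-0.018},
{"tx":-0.73,"ty":0.19,"tz":2.87,"rx":0.017,"ry":-0.073,"rz":-0.018},
{"tx":-0.52,"ty":0.23,"tz":2.91,"rx":0.017,"ry":-0.073,"rz":-0.018},
{"tx":-0.31,"ty":0.27,"tz":2.94,"rx":0.017,"ry":-0.073,"rz":-0.018},
{"tx":-0.11,"ty":0.32,"tz":2.95,"rx":0.017,"ry":-0.073,"rz":-0.018},
{"tx":0.10,"ty":0.36,"tz":2.94,"rx":0.017,"ry":-0.073,"rz":-0.018},
{"tx":0.31,"ty":0.42,"tz":2.92,"rx":0.017,"ry":-0.073,"rz":-0.018},
{"tx":0.51,"ty":0.47,"tz":2.88,"rx":0.017,"ry":-0.073,"rz":-0.018},
{"tx":0.71,"ty":0.53,"tz":2.83,"rx":0.017,"ry":-0.073,"rz":-0.018},
{"tx":0.90,"ty":0.59,"tz":2.76,"rx":0.017,"ry":-0.073,"rz":-0.018},
{"tx":1.09,"ty":0.66,"tz":2.68,"rx":0.017,"ry":-0.073,"rz":-0.018},
{"tx":1.26,"ty":0.72,"tz":2.58,"rx":0.017,"ry":-0.073,"rz":-0.018},
{"tx":1.43,"ty":0.79,"tz":2.47,"rx":0.017,"ry":-0.073,"rz":-0.018},
{"tx":1.59,"ty":0.85,"tz":2.35,"rx":0.017,"ry":-0.073,"rz":-0.018},
```

Request:
move_arm:
  rows:
    - {"tx":-2.0,"ty":0.1,"tz":2.2,"rx":0.017,"ry":-0.073,"rz":-0.018}
    - {"tx":-1.9,"ty":0.1,"tz":2.3,"rx":0.017,"ry":-0.073,"rz":-0.018}
    - {"tx":-1.7,"ty":0.1,"tz":2.4,"rx":0.017,"ry":-0.073,"rz":-0.018}
    - {"tx":-1.5,"ty":0.1,"tz":2.5,"rx":0.017,"ry":-0.073,"rz":-0.018}
    - {"tx":-1.3,"ty":0.1,"tz":2.6,"rx":0.017,"ry":-0.073,"rz":-0.018}
    - {"tx":-1.1,"ty":0.1,"tz":2.7,"rx":0.017,"ry":-0.073,"rz":-0.018}
    - {"tx":-0.9,"ty":0.2,"tz":2.8,"rx":0.017,"ry":-0.073,"rz":-0.018}
    - {"tx":-0.7,"ty":0.2,"tz":2.9,"rx":0.017,"ry":-0.073,"rz":-0.018}
    - {"tx":-0.5,"ty":0.2,"tz":2.9,"rx":0.017,"ry":-0.073,"rz":-0.018}
    - {"tx":-0.3,"ty":0.3,"tz":2.9,"rx":0.017,"ry":-0.073,"rz":-0.018}

```text
validation failed for argument at $.ro...
```

Request:
move_arm:
  rows:
    - {"tx":-0.1,"ty":0.3,"tz":2.9,"rx":0.017,"ry":-0.073,"rz":-0.018}
    - {"tx":0.1,"ty":0.4,"tz":2.9,"rx":0.017,"ry":-0.073,"rz":-0.018}
    - {"tx":0.3,"ty":0.4,"tz":2.9,"rx":0.017,"ry":-0.073,"rz":-0.018}
    - {"tx":0.5,"ty":0.5,"tz":2.9,"rx":0.017,"ry":-0.073,"rz":-0.018}
    - {"tx":0.7,"ty":0.5,"tz":2.8,"rx":0.017,"ry":-0.073,"rz":-0.018}
    - {"tx":0.9,"ty":0.6,"tz":2.8,"rx":0.017,"ry":-0.073,"rz":-0.018}
    - {"tx":1.1,"ty":0.6,"tz":2.7,"rx":0.017,"ry":-0.073,"rz":-0.018}
    - {"tx":1.3,"ty":0.7,"tz":2.6,"rx":0.017,"ry":-0.073,"rz":-0.018}
    - {"tx":1.4,"ty":0.7,"tz":2.5,"rx":0.017,"ry":-0.073,"rz":-0.018}
    - {"tx":1.6,"ty":0.8,"tz":2.3,"rx":0.017,"ry":-0.073,"rz":-0.018}

```text
validation failed for argument at $.ro...
```

Request:
move_arm:
  rows:
    - {"tx":0}
    - {"tx":0}

```text
validation failed for argument at $.ro...
```

```bash
cat > look.py <<'E'
import sys
from h import *
from cell import env
def look(n,name,crop=None,s=1):
    c=env.calibration(n);p,d=env.read_camera(n);cv2.imwrite(f"pics/{name}.png",p);np.save(f"pics/{name}.npy",d)
    if crop:
        x0,x1,y0,y1=crop;cv2.imwrite(f"pics/{name}c.png",cv2.resize(p[y0:y1,x0:x1],None,fx=s,fy=s,interpolation=cv2.INTER_CUBIC))
    return c,p,d
E
python3 - <<'E'
from look import *
s=env.state();print(s['t'],s['eef_pos'],s['joints'],s['ft_force'])
c,p,d=look('wrist','w1');print(c)
F=fr();G=np.array([504.3,-102.6,120.2])-22*F[:,2]
plan(s,G+90*F[:,2],toolR(F),1)
plan(s,G,toolR(F),3)
C=cloud(c,d);np.save('pics/w1C.npy',C)
E
```

```text
0.1 [ 153.87107565 -605.53244369  195.91837454] [-1.42761823e+00  4.91501795e-01  1.55938922e+00 -2.51577490e-05
  1.09166363e+00 -1.05571629e-01] [-0.46654826  0.48764507 -0.57413577]
{'vertical_fov': 69.91351796980452, 'cx': 252.98931028761862, 'cy': 191.99912500777572, 'eye': array([ 230.85943409, -585.84652051,  382.70774641]), 'rotation': array([-2.83537872e-01,  8.19304882e-04, -1.32216792e+00])}
dist 593.0868540192134 rot [ 0.331 -1.45  -0.365] per row [ 0.3311 -1.4503 -0.3653] mm 593.1
{"tx":-40.39,"ty":1.49,"tz":43.40,"rx":0.331,"ry":-1.450,"rz":-0.365},
dist 626.9536852507301 rot [ 0.331 -1.45  -0.365] per row [ 0.1104 -0.4834 -0.1218] mm 209.0
{"tx":-13.34,"ty":3.20,"tz":15.77,"rx":0.110,"ry":-0.483,"rz":-0.122},
{"tx":-4.98,"ty":4.07,"tz":19.88,"rx":0.110,"ry":-0.483,"rz":-0.122},
{"tx":4.11,"ty":6.24,"tz":19.52,"rx":0.110,"ry":-0.483,"rz":-0.122},
```

View pics/w1.png

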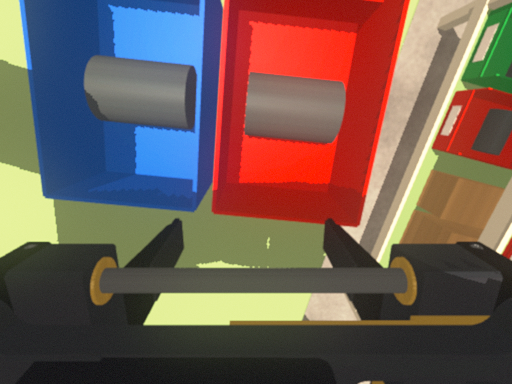

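The wrist view shows the fingers and, behind them, bins that play no part in the job. The move calls were refused, so the rows probably need all seven fields. I'll try one full row.

Request:
move_arm:
  rows:
    - {"tx":-2.0,"ty":0.1,"tz":2.2,"rx":0.017,"ry":-0.073,"rz":-0.018,"grip":100}

```text
t: 0.23
eef_pos: [169.0, -583.6, 194.8]
tcp_rot: [-1.555, -0.02, -1.252]
ft_force: [1.3, -0.4, 0.0]
opening: 1.0
```

Request:
move_arm:
  rows:
    - {"tx":-1.9,"ty":0.1,"tz":2.3,"rx":0.017,"ry":-0.073,"rz":-0.018,"grip":100}
    - {"tx":-1.7,"ty":0.1,"tz":2.4,"rx":0.017,"ry":-0.073,"rz":-0.018,"grip":100}
    - {"tx":-1.5,"ty":0.1,"tz":2.5,"rx":0.017,"ry":-0.073,"rz":-0.018,"grip":100}
    - {"tx":-1.3,"ty":0.1,"tz":2.6,"rx":0.017,"ry":-0.073,"rz":-0.018,"grip":100}
    - {"tx":-1.1,"ty":0.1,"tz":2.7,"rx":0.017,"ry":-0.073,"rz":-0.018,"grip":100}
    - {"tx":-0.9,"ty":0.2,"tz":2.8,"rx":0.017,"ry":-0.073,"rz":-0.018,"grip":100}
    - {"tx":-0.7,"ty":0.2,"tz":2.9,"rx":0.017,"ry":-0.073,"rz":-0.018,"grip":100}
    - {"tx":-0.5,"ty":0.2,"tz":2.9,"rx":0.017,"ry":-0.073,"rz":-0.018,"grip":100}
    - {"tx":-0.3,"ty":0.3,"tz":2.9,"rx":0.017,"ry":-0.073,"rz":-0.018,"grip":100}
    - {"tx":-0.1,"ty":0.3,"tz":2.9,"rx":0.017,"ry":-0.073,"rz":-0.018,"grip":100}

```text
t: 1.07
eef_pos: [329.4, -332.1, 188.5]
tcp_rot: [-1.477, -0.249, -0.522]
ft_force: [1.0, -0.8, -0.1]
opening: 1.001
```

Request:
move_arm:
  rows:
    - {"tx":0.1,"ty":0.4,"tz":2.9,"rx":0.017,"ry":-0.073,"rz":-0.018,"grip":100}
    - {"tx":0.3,"ty":0.4,"tz":2.9,"rx":0.017,"ry":-0.073,"rz":-0.018,"grip":100}
    - {"tx":0.5,"ty":0.5,"tz":2.9,"rx":0.017,"ry":-0.073,"rz":-0.018,"grip":100}
    - {"tx":0.7,"ty":0.5,"tz":2.8,"rx":0.017,"ry":-0.073,"rz":-0.018,"grip":100}
    - {"tx":0.9,"ty":0.6,"tz":2.8,"rx":0.017,"ry":-0.073,"rz":-0.018,"grip":100}
    - {"tx":1.1,"ty":0.6,"tz":2.7,"rx":0.017,"ry":-0.073,"rz":-0.018,"grip":100}
    - {"tx":1.3,"ty":0.7,"tz":2.6,"rx":0.017,"ry":-0.073,"rz":-0.018,"grip":100}
    - {"tx":1.4,"ty":0.7,"tz":2.5,"rx":0.017,"ry":-0.073,"rz":-0.018,"grip":100}
    - {"tx":1.6,"ty":0.8,"tz":2.3,"rx":0.017,"ry":-0.073,"rz":-0.018,"grip":100}
    - {"tx":0,"ty":0,"tz":0,"rx":0,"ry":0,"rz":0,"grip":100}

```text
t: 1.9
eef_pos: [471.5, -105.2, 184.8]
tcp_rot: [-1.565, -0.452, 0.171]
ft_force: [-0.2, -0.1, -0.4]
opening: 0.999
```

```bash
python3 - <<'E'
from look import *
s=env.state();print(s['t'],s['eef_pos'],s['joints'],s['ft_force'])
c,p,d=look('wrist','w2');print(c)
F=fr();G=np.array([504.3,-102.6,120.2])-22*F[:,2]
plan(s,G+90*F[:,2],toolR(F),1)
from meas import *
C=cloud(c,d)
for k,l in patches(p,(0,512,0,384)).items():
    for a,ce,m in l:
        if a>100: print(k,a,ce,np.median(C[m],0).round(1))
E
```

```text
1.9 [ 471.50180173 -105.18727248  184.80893099] [-0.5337495   0.19114218  2.18837623  0.6438291   0.49968419 -1.23655584] [-0.22131424 -0.05441833 -0.44684904]
{'vertical_fov': 69.91351796980452, 'cx': 252.98931028761862, 'cy': 191.99912500777572, 'eye': array([377.14083837, -41.9436002 , 353.11845397]), 'rotation': array([-0.27814807, -0.4525873 ,  0.17072343])}
dist 5.302092616619256 rot [-0.013  0.014  0.002] per row [-0.0131  0.0143  0.002 ] mm 5.3
{"tx":0.14,"ty":0.44,"tz":-0.26,"rx":-0.013,"ry":0.014,"rz":0.002},
green 903 [251.7 198.1] [ 502.5 -102.4  117.5]
blue 926 [252.1 166.2] [497.4 -70.7 116.9]
red 15803 [476.7 142.6] [1387.5   10.4 -131.1]
red 817 [250.9 228.4] [ 506.9 -134.8  117.2]
yellow 111 [321.3  63. ] [632.4  71.5  16.3]
yellow 1202 [253.3 132. ] [493.3 -38.7 117.1]
```

View pics/w2.png

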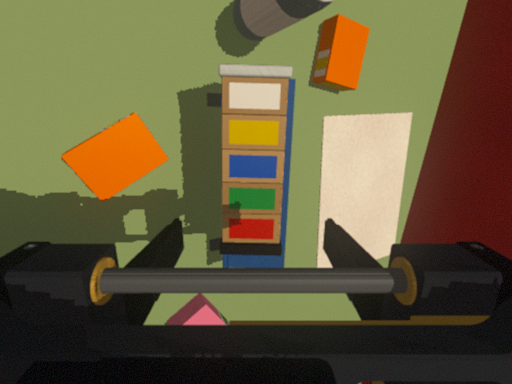

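The wrist view shows the row with green at (252,198), between blue (252,166) and red (251,228), and the bookend at y≈249. The labels sit centred between the fingers. I'm descending on the green carton in the row.

```bash
sed -i 's/^YAW=.*/YAW=0.148;T=0.45/' h.py; python3 - <<'E'
from look import *
s=env.state()
F=fr();G=np.array([503.6,-102.5,119])-22*F[:,2]
plan(s,G,toolR(F),4)
E
```

```text
dist 95.60350822934771 rot [-0.015  0.017  0.001] per row [-0.0037  0.0043  0.0003] mm 23.9
{"tx":0.02,"ty":2.39,"tz":-0.06,"rx":-0.004,"ry":0.004,"rz":0.000},
{"tx":0.02,"ty":2.39,"tz":-0.05,"rx":-0.004,"ry":0.004,"rz":0.000},
{"tx":0.02,"ty":2.39,"tz":-0.04,"rx":-0.004,"ry":0.004,"rz":0.000},
{"tx":0.03,"ty":2.39,"tz":-0.03,"rx":-0.004,"ry":0.004,"rz":0.000},
```

Request:
move_arm:
  rows:
    - {"tx":0,"ty":2.4,"tz":-0.1,"rx":-0.004,"ry":0.004,"rz":0,"grip":100}
    - {"tx":0,"ty":2.4,"tz":0,"rx":-0.004,"ry":0.004,"rz":0,"grip":100}
    - {"tx":0.05,"ty":2.4,"tz":-0.05,"rx":-0.004,"ry":0.004,"rz":0,"grip":100}
    - {"tx":0,"ty":2.4,"tz":0,"rx":-0.004,"ry":0.004,"rz":0,"grip":100}
    - {"tx":0,"ty":0,"tz":0,"rx":0,"ry":0,"rz":0,"grip":90}
    - {"tx":0,"ty":0,"tz":0,"rx":0,"ry":0,"rz":0,"grip":80}
    - {"tx":0,"ty":0,"tz":0,"rx":0,"ry":0,"rz":0,"grip":72}

```text
t: 2.53
eef_pos: [512.2, -103.2, 99.6]
tcp_rot: [-1.573, -0.451, 0.146]
ft_force: [0.3, 0.1, 0.2]
opening: 0.844
```

```bash
python3 - <<'E'
from look import *
s=env.state();print(s['t'],s['eef_pos'],s['ft_force'],s['opening'])
c,p,d=look('wrist','w3')
F=fr();G=np.array([503.6,-102.5,119])-22*F[:,2]
plan(s,G,toolR(F),1)
E
```

```text
2.5333 [ 512.22898729 -103.18991022   99.5994535 ] [0.30261089 0.11781499 0.23670147] 0.843769389828401
dist 2.2978231277103105 rot [ 0.003 -0.002  0.001] per row [ 0.0028 -0.0021  0.0015] mm 2.3
{"tx":0.08,"ty":0.09,"tz":0.20,"rx":0.003,"ry":-0.002,"rz":0.001},
```

View pics/w3.png

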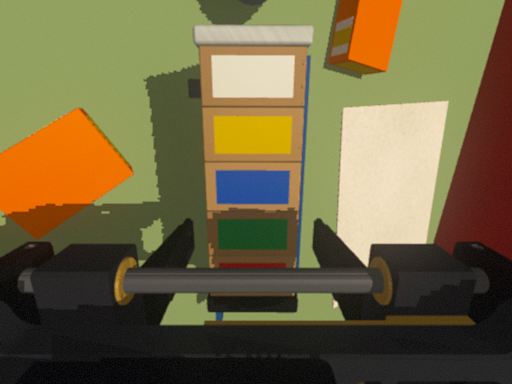

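Request:
move_arm:
  rows:
    - {"tx":0,"ty":0,"tz":0.15,"rx":0,"ry":0,"rz":0,"grip":66}
    - {"tx":0,"ty":0,"tz":0,"rx":0,"ry":0,"rz":0,"grip":60}
    - {"tx":0,"ty":0,"tz":0,"rx":0,"ry":0,"rz":0,"grip":55}
    - {"tx":0,"ty":0,"tz":0,"rx":0,"ry":0,"rz":0,"grip":50}
    - {"tx":0,"ty":0,"tz":0,"rx":0,"ry":0,"rz":0,"grip":40}
    - {"tx":0,"ty":0,"tz":0,"rx":0,"ry":0,"rz":0,"grip":40}
    - {"tx":0,"ty":0,"tz":0,"rx":0,"ry":0,"rz":0,"grip":40}

```text
t: 3.17
eef_pos: [512.2, -101.4, 99.6]
tcp_rot: [-1.574, -0.452, 0.146]
ft_force: [-7.3, -1.0, 8.7]
opening: 0.622
```

Request:
move_arm:
  rows:
    - {"tx":0,"ty":-0.04,"tz":0,"rx":0,"ry":0,"rz":0,"grip":40}
    - {"tx":0,"ty":0,"tz":-0.2,"rx":0,"ry":0,"rz":0,"grip":40}
    - {"tx":0,"ty":0,"tz":-0.4,"rx":0,"ry":0,"rz":0,"grip":40}
    - {"tx":0,"ty":0,"tz":-0.4,"rx":0,"ry":0,"rz":0,"grip":40}
    - {"tx":0,"ty":0,"tz":-0.4,"rx":0,"ry":0,"rz":0,"grip":40}
    - {"tx":0,"ty":0,"tz":-0.2,"rx":0,"ry":0,"rz":0,"grip":40}

```text
t: 3.67
eef_pos: [513.8, -115.9, 99.6]
tcp_rot: [-1.57, -0.451, 0.147]
ft_force: [-7.1, 6.8, 11.6]
opening: 0.624
```

```bash
python3 - <<'E'
from look import *
c,p,d=look('wrist','w4');look('scene','s4',(150,370,130,290),3.5)
E
```

```text
(no output)
```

View pics/w4.png

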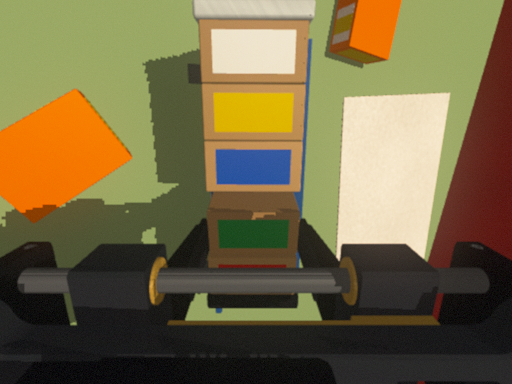

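View pics/s4c.png

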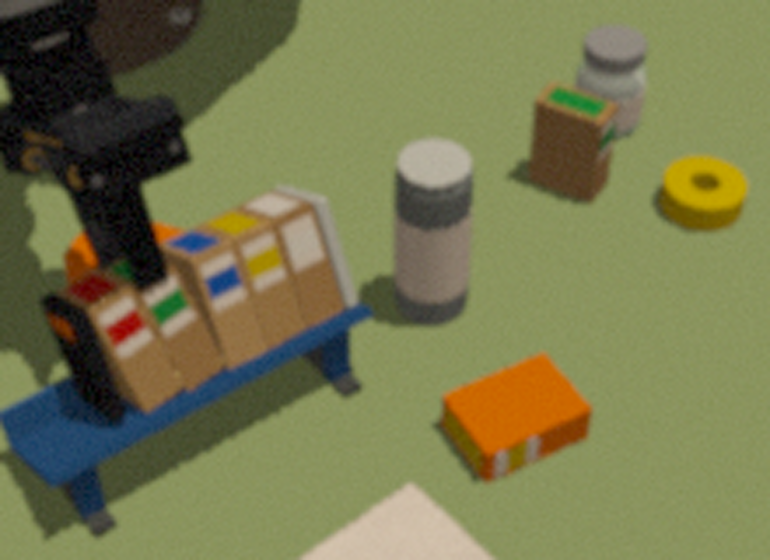

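The wrist and scene views show a wedge-shaped gap. The green carton's top has moved about 15 mm but its foot lags, so my pinch is too high and it tips. I'll release it so it settles, then re-grip lower, near half height.

Request:
move_arm:
  rows:
    - {"tx":0,"ty":0,"tz":0.2,"rx":0,"ry":0,"rz":0,"grip":50}
    - {"tx":0,"ty":0,"tz":0,"rx":0,"ry":0,"rz":0,"grip":60}
    - {"tx":0,"ty":0,"tz":0,"rx":0,"ry":0,"rz":0,"grip":75}
    - {"tx":0,"ty":0,"tz":0,"rx":0,"ry":0,"rz":0,"grip":80}
    - {"tx":0,"ty":0,"tz":0,"rx":0,"ry":0,"rz":0,"grip":80}

```text
t: 4.18
eef_pos: [514.3, -115.3, 99.3]
tcp_rot: [-1.573, -0.451, 0.146]
ft_force: [-0.1, -1.0, -0.6]
opening: 0.773
```

```bash
python3 - <<'E'
from look import *
s=env.state();print(s['t'],s['eef_pos'],s['ft_force'],s['opening'])
c,p,d=look('wrist','w5',(180,340,0,384),1.5);look('scene','s5',(150,260,170,280),5)
a=cv2.imread('pics/w5c.png');b=cv2.imread('pics/s5c.png');o=np.zeros((576,800,3),np.uint8);o[:576,:240]=a;o[:550,245:795]=b;cv2.imwrite('pics/m5.png',o)
E
```

```text
4.1833 [ 514.34224201 -115.2839977    99.27459727] [-0.06549082 -0.9919309  -0.61130991] 0.7729286503463495
```

View pics/m5.png

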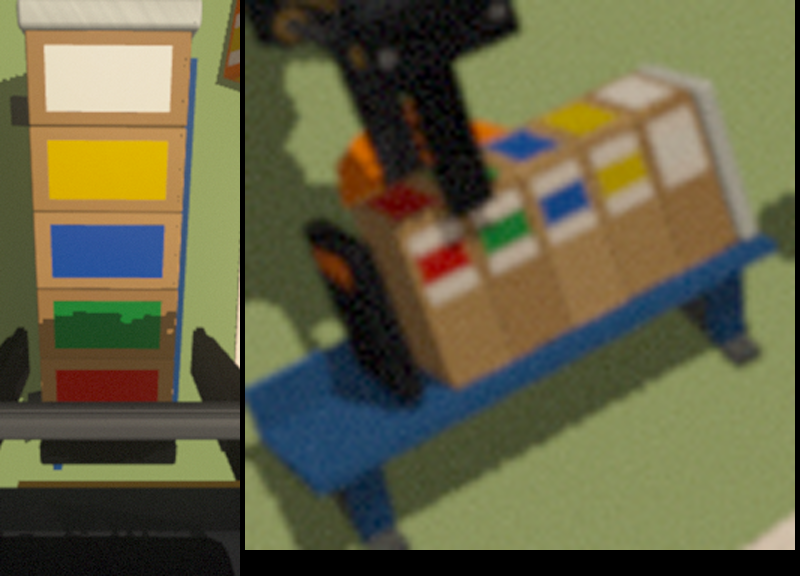

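The cartons fell back upright and packed, and the bookend has moved about 10 mm. I'll take the bookend out of the way first, so I'm locating it now.

```bash
python3 - <<'E'
from look import *
from meas import patches
d=np.load('pics/w5.npy');c=env.calibration('wrist');C=cloud(c,d)
F=fr();G0=np.array([503.6,-102.5,119])-84*F[:,2]  # floor under green start
L=(C-G0)@F
for v in range(200,312,6): print(v,L[v,250].round(1),L[v,235].round(1))
ds=np.load('pics/s5.npy');cs=env.calibration('scene');L2=(cloud(cs,ds)-G0)@F
p=cv2.imread('pics/s5.png')
m=(L2[...,2]>70)&(L2[...,2]<92)&(abs(L2[...,0])<36)&(p.max(2)<60)
print('scene dark top',m.sum(),np.percentile(L2[m],[5,50,95],axis=0).round(1))
for v,u in [(218,214-0)]: pass
ys,xs=np.where(m);print(xs.min(),xs.max(),ys.min(),ys.max())
s=env.state();print('tcp',((s['eef_pos']-G0)@F).round(1))
E
```

```text
200 [-3.  11.6 83. ] [ -1.3  65.9 249. ]
206 [-3.   7.6 83.3] [-12.7   7.3  82.3]
212 [-3.1  3.4 82.7] [-12.7   3.6  83.2]
218 [-3.1 -0.5 83.6] [-12.8  -0.9  82.5]
224 [-3.1 -5.2 82.2] [-12.9  -4.7  83.4]
230 [-3.1 -9.1 83.1] [-13.   -9.   83.3]
236 [ -3.1 -13.1  83.8] [-13.1 -13.9  82.1]
242 [ -3.2 -18.1  82.4] [-13.1 -17.6  83.5]
248 [ -3.2 -22.5  82.5] [-13.1 -21.5  84.3]
254 [ -3.2 -26.1  84.2] [-13.4 -26.9  82.8]
260 [ -3.2 -31.7  82.3] [-13.5 -31.8  82.2]
266 [ -3.3 -36.2  82.5] [-13.5 -36.1  82.7]
272 [ -2.2  16.7 172.4] [ -7.   16.8 172.4]
278 [ -2.2  15.1 173.2] [ -6.9  15.5 173.8]
284 [ -2.2  13.7 174.3] [ -7.   13.6 174.2]
290 [ -2.2  11.4 174.2] [ -7.   11.4 174.1]
296 [ -3.4 -60.7  82.1] [-14.1 -60.5  82.4]
302 [ -3.4 -65.7  82.3] [-14.1 -65.1  82.9]
308 [ -3.4 -70.4  82.7] [-14.2 -70.4  82.7]
scene dark top 108 [[-29.9 -71.2  72.4]
 [ 12.5 -66.6  83.7]
 [ 31.5 -13.3  85.8]]
161 194 203 225
tcp [ -0.8 -14.2  62.4]
```

Request:
move_arm:
  rows:
    - {"tx":0,"ty":0,"tz":0,"rx":0,"ry":0,"rz":0,"grip":95}
    - {"tx":0,"ty":0,"tz":0,"rx":0,"ry":0,"rz":0,"grip":95}
    - {"tx":0.1,"ty":0.3,"tz":-1.7,"rx":0,"ry":0,"rz":0,"grip":95}
    - {"tx":0,"ty":0.2,"tz":-1.7,"rx":0,"ry":0,"rz":0,"grip":95}
    - {"tx":0,"ty":0,"tz":-1.7,"rx":0,"ry":0,"rz":0,"grip":85}
    - {"tx":0,"ty":0,"tz":0,"rx":0,"ry":0,"rz":0,"grip":75}
    - {"tx":0,"ty":0,"tz":0,"rx":0,"ry":0,"rz":0,"grip":60}
    - {"tx":0,"ty":0,"tz":0,"rx":0,"ry":0,"rz":0,"grip":50}
    - {"tx":0,"ty":0,"tz":0,"rx":0,"ry":0,"rz":0,"grip":50}

```text
t: 5.03
eef_pos: [523.0, -164.1, 94.4]
tcp_rot: [-1.572, -0.449, 0.147]
ft_force: [-7.5, -3.5, -0.0]
opening: 0.686
```

Request:
move_arm:
  rows:
    - {"tx":0,"ty":0,"tz":-0.3,"rx":0,"ry":0,"rz":0,"grip":50}
    - {"tx":0,"ty":0,"tz":-0.5,"rx":0,"ry":0,"rz":0,"grip":50}
    - {"tx":0,"ty":0,"tz":-0.6,"rx":0,"ry":0,"rz":0,"grip":50}
    - {"tx":0,"ty":0,"tz":-0.6,"rx":0,"ry":0,"rz":0,"grip":50}
    - {"tx":0,"ty":0,"tz":-0.6,"rx":0,"ry":0,"rz":0,"grip":50}
    - {"tx":0,"ty":0,"tz":-0.5,"rx":0,"ry":0,"rz":0,"grip":50}
    - {"tx":0,"ty":0,"tz":-0.3,"rx":0,"ry":0,"rz":0,"grip":50}
    - {"tx":0,"ty":0,"tz":0,"rx":0,"ry":0,"rz":0,"grip":60}
    - {"tx":0,"ty":0,"tz":0,"rx":0,"ry":0,"rz":0,"grip":80}
    - {"tx":0,"ty":0,"tz":0,"rx":0,"ry":0,"rz":0,"grip":95}

```text
t: 5.87
eef_pos: [529.3, -197.9, 95.2]
tcp_rot: [-1.572, -0.451, 0.147]
ft_force: [-0.7, -1.1, -0.4]
opening: 0.778
```

```bash
python3 - <<'E'
from look import *
from meas import patches
c,p,d=look('wrist','w6');s=env.state()
C=cloud(c,d);F=fr();G0=np.array([503.6,-102.5,119])-84*F[:,2]
print('tcp',((s['eef_pos']-G0)@F).round(1),s['ft_force'],s['opening'])
for k,l in patches(p,(180,340,0,384)).items():
    for a,ce,m in l:
        if a>100: print(k,a,ce,np.median((C[m]-G0)@F,0).round(1))
E
```

```text
tcp [  0.2 -98.3  57.7] [-0.02681536  0.41042486  0.37485572] 0.817749931595325
green 3504 [249.2  75.3] [-2.5  0.6 82.9]
blue 2779 [249.5  15.3] [-1.9 29.1 82.8]
red 2989 [249.4 135.4] [ -2.2 -31.4  83. ]
```

View pics/w6.png

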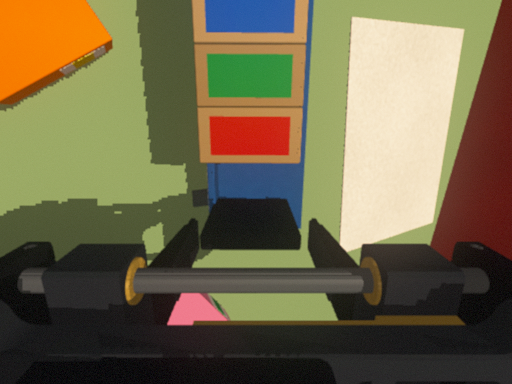

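Request:
move_arm:
  rows:
    - {"tx":0,"ty":0,"tz":0,"rx":0,"ry":0,"rz":0,"grip":98}
    - {"tx":-0.2,"ty":0,"tz":0.5,"rx":0,"ry":0,"rz":0,"grip":98}
    - {"tx":0,"ty":0,"tz":2.5,"rx":0,"ry":0,"rz":0,"grip":98}
    - {"tx":0,"ty":0,"tz":3.0,"rx":0,"ry":0,"rz":0,"grip":98}
    - {"tx":0,"ty":0.3,"tz":2.5,"rx":0,"ry":0,"rz":0,"grip":98}
    - {"tx":0,"ty":0.5,"tz":1.4,"rx":0,"ry":0,"rz":0,"grip":90}
    - {"tx":0,"ty":0.2,"tz":0,"rx":0,"ry":0,"rz":0,"grip":80}
    - {"tx":0,"ty":0,"tz":0,"rx":0,"ry":0,"rz":0,"grip":70}
    - {"tx":0,"ty":0,"tz":0,"rx":0,"ry":0,"rz":0,"grip":66}

```text
t: 6.67
eef_pos: [518.1, -100.8, 85.3]
tcp_rot: [-1.573, -0.452, 0.147]
ft_force: [-0.1, -0.5, 0.1]
opening: 0.754
```

```bash
python3 - <<'E'
from look import *
from meas import patches
s=env.state();F=fr();G0=np.array([503.6,-102.5,119])-84*F[:,2]
print('tcp',((s['eef_pos']-G0)@F).round(1),s['ft_force'],s['opening'])
E
```

```text
tcp [-1.6 -0.5 47.4] [-0.06774538 -0.50327481  0.10449507] 0.7541805619496235
```

Request:
move_arm:
  rows:
    - {"tx":0,"ty":0,"tz":0,"rx":0,"ry":0,"rz":0,"grip":62}
    - {"tx":0,"ty":0,"tz":0,"rx":0,"ry":0,"rz":0,"grip":55}
    - {"tx":0,"ty":0,"tz":0,"rx":0,"ry":0,"rz":0,"grip":50}
    - {"tx":0,"ty":0,"tz":0,"rx":0,"ry":0,"rz":0,"grip":45}
    - {"tx":0,"ty":0,"tz":0,"rx":0,"ry":0,"rz":0,"grip":45}

```text
t: 7.08
eef_pos: [517.9, -101.1, 85.4]
tcp_rot: [-1.574, -0.452, 0.146]
ft_force: [-0.8, -2.5, 0.5]
opening: 0.626
```

Gripped with almost no side load. Sliding slowly now.

Request:
move_arm:
  rows:
    - {"tx":0,"ty":0,"tz":-0.2,"rx":0,"ry":0,"rz":0,"grip":45}
    - {"tx":0,"ty":0,"tz":-0.3,"rx":0,"ry":0,"rz":0,"grip":45}
    - {"tx":0,"ty":0,"tz":-0.4,"rx":0,"ry":0,"rz":0,"grip":45}
    - {"tx":0,"ty":0,"tz":-0.4,"rx":0,"ry":0,"rz":0,"grip":45}
    - {"tx":0,"ty":0,"tz":-0.3,"rx":0,"ry":0,"rz":0,"grip":45}
    - {"tx":0,"ty":0,"tz":0,"rx":0,"ry":0,"rz":0,"grip":45}

```text
t: 7.58
eef_pos: [519.7, -115.5, 85.5]
tcp_rot: [-1.57, -0.451, 0.146]
ft_force: [-4.0, 3.3, 7.2]
opening: 0.628
```

```bash
python3 - <<'E'
from look import *
c,p,d=look('wrist','w7',(180,340,0,384),1.5);look('scene','s7',(150,260,170,280),5)
a=cv2.imread('pics/w7c.png');b=cv2.imread('pics/s7c.png');o=np.zeros((576,800,3),np.uint8);o[:576,:240]=a;o[:550,245:795]=b;cv2.imwrite('pics/m7.png',o)
E
```

```text
(no output)
```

View pics/m7.png

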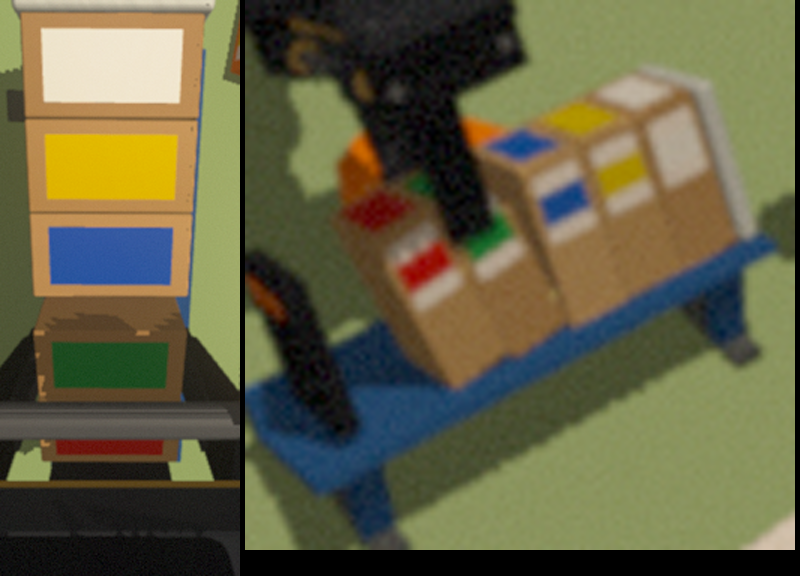

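The foot still lags. Red tips instead of sliding, and green pivots in the pads. I'll bring green back, release it, and slide red and then green one at a time, each gripped at mid-height with its weight just relieved. They'll stay in the row, on the rack.

Request:
move_arm:
  rows:
    - {"tx":0,"ty":0,"tz":0.5,"rx":0,"ry":0,"rz":0,"grip":45}
    - {"tx":0,"ty":0,"tz":0.5,"rx":0,"ry":0,"rz":0,"grip":45}
    - {"tx":0,"ty":0,"tz":0.3,"rx":0,"ry":0,"rz":0,"grip":55}
    - {"tx":0,"ty":0,"tz":0,"rx":0,"ry":0,"rz":0,"grip":70}
    - {"tx":0,"ty":0,"tz":0,"rx":0,"ry":0,"rz":0,"grip":90}
    - {"tx":0,"ty":0,"tz":-0.2,"rx":0,"ry":0,"rz":0,"grip":95}
    - {"tx":0,"ty":0,"tz":-1.6,"rx":0,"ry":0,"rz":0,"grip":95}
    - {"tx":0,"ty":0,"tz":-1.5,"rx":0,"ry":0,"rz":0,"grip":95}
    - {"tx":0,"ty":0,"tz":0,"rx":0,"ry":0,"rz":0,"grip":85}

```text
t: 8.43
eef_pos: [523.7, -138.3, 85.4]
tcp_rot: [-1.574, -0.452, 0.145]
ft_force: [-0.2, 0.1, 0.9]
opening: 0.907
```

```bash
cat > rep.py <<'E'
from look import *
from meas import patches
def rep(name,scene=True):
    c,p,d=look('wrist',name,(180,340,0,384),1.5);s=env.state()
    C=cloud(c,d);F=fr();G0=np.array([503.6,-102.5,119])-84*F[:,2]
    print(s['t'],'tcp',((s['eef_pos']-G0)@F).round(1),'f(rack)',(s['ft_force']@F).round(1),s['opening'].round(3))
    for k,l in patches(p,(180,340,0,384)).items():
        for a,ce,m in l:
            if a>100: print(k,a,ce,np.median((C[m]-G0)@F,0).round(1))
    if scene:
        look('scene','s'+name,(150,260,170,280),5)
        a=cv2.imread(f'pics/{name}c.png');b=cv2.imread(f'pics/s{name}c.png');o=np.zeros((576,800,3),np.uint8);o[:576,:240]=a;o[:550,245:795]=b;cv2.imwrite(f'pics/m{name}.png',o)
E
python3 -c "
from rep import *
rep('a8')"
```

```text
Traceback (most recent call last):
  File "rep.py", line 6, in rep
    print(s['t'],'tcp',((s['eef_pos']-G0)@F).round(1),'f(rack)',(s['ft_force']@F).round(1),s['opening'].round(3))
                                                                                           ^^^^^^^^^^^^^^^^^^
AttributeError: 'float' object has no attribute 'round'
```

```bash
sed -i "s/s\['opening'\].round(3)/round(s['opening'],3)/" rep.py
python3 -c "
from rep import *
rep('a8')"
```

```text
8.5333 tcp [ -2.1 -36.3  47.4] f(rack) [ 0.1 -0.  -0.9] 0.865
green 2870 [252.8 187.4] [-2.2  1.2 82.9]
blue 3251 [252.9 129.9] [-2.1 33.1 82.8]
red 2334 [252.5 240.6] [ -2.4 -32.3  83. ]
yellow 4313 [253.1  64.9] [-2.  65.2 82.7]
```

View pics/ma8.png

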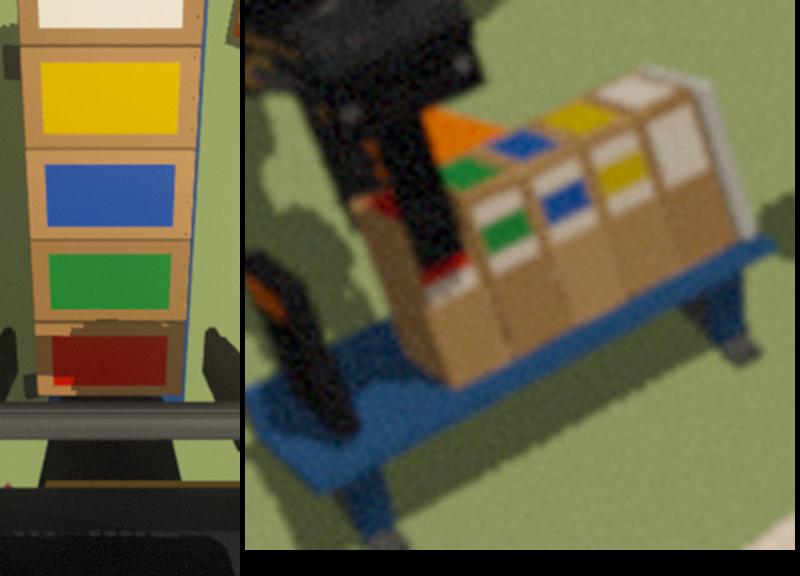

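Request:
move_arm:
  rows:
    - {"tx":0,"ty":0,"tz":0.4,"rx":0,"ry":0,"rz":0,"grip":70}
    - {"tx":0,"ty":0,"tz":0,"rx":0,"ry":0,"rz":0,"grip":60}
    - {"tx":0,"ty":0,"tz":0,"rx":0,"ry":0,"rz":0,"grip":50}
    - {"tx":0,"ty":0,"tz":0,"rx":0,"ry":0,"rz":0,"grip":45}
    - {"tx":0,"ty":0,"tz":0,"rx":0,"ry":0,"rz":0,"grip":45}
    - {"tx":0,"ty":-0.05,"tz":0,"rx":0,"ry":0,"rz":0,"grip":45}
    - {"tx":0,"ty":-0.05,"tz":0,"rx":0,"ry":0,"rz":0,"grip":45}
    - {"tx":0,"ty":0,"tz":0,"rx":0,"ry":0,"rz":0,"grip":45}

```text
t: 9.25
eef_pos: [522.0, -132.2, 86.2]
tcp_rot: [-1.573, -0.451, 0.146]
ft_force: [0.4, 0.2, -1.8]
opening: 0.629
```

```bash
python3 -c "
from rep import *
rep('a9',False)"
```

```text
9.3 tcp [ -1.8 -32.1  48.5] f(rack) [ 0.5  0.8 -1.2] 0.628
green 2815 [252.8 195.3] [-2.2  1.1 82.9]
blue 3134 [252.8 139.2] [-2.4 33.2 82.8]
red 2335 [252.7 248.6] [ -2.3 -32.6  84.1]
yellow 4213 [253.3  75.9] [-2.1 65.2 82.7]
```

Request:
move_arm:
  rows:
    - {"tx":0,"ty":0,"tz":-0.2,"rx":0,"ry":0,"rz":0,"grip":45}
    - {"tx":0,"ty":0,"tz":-0.4,"rx":0,"ry":0,"rz":0,"grip":45}
    - {"tx":0,"ty":0,"tz":-0.6,"rx":0,"ry":0,"rz":0,"grip":45}
    - {"tx":0,"ty":0,"tz":-0.6,"rx":0,"ry":0,"rz":0,"grip":45}
    - {"tx":0,"ty":0,"tz":-0.6,"rx":0,"ry":0,"rz":0,"grip":45}
    - {"tx":0,"ty":0,"tz":-0.6,"rx":0,"ry":0,"rz":0,"grip":45}
    - {"tx":0,"ty":0,"tz":-0.6,"rx":0,"ry":0,"rz":0,"grip":45}
    - {"tx":0,"ty":0,"tz":-0.4,"rx":0,"ry":0,"rz":0,"grip":45}
    - {"tx":0,"ty":0,"tz":-0.2,"rx":0,"ry":0,"rz":0,"grip":45}
    - {"tx":0,"ty":0,"tz":0,"rx":0,"ry":0,"rz":0,"grip":45}

```text
t: 10.13
eef_pos: [528.1, -174.3, 86.2]
tcp_rot: [-1.573, -0.451, 0.146]
ft_force: [1.1, 0.4, -2.0]
opening: 0.627
```

```bash
python3 -c "
from rep import *
rep('b1')"
```

```text
10.1833 tcp [ -2.  -74.2  48.6] f(rack) [-0.1 -0.5 -1.6] 0.629
green 3484 [252.6 119.5] [-2.5  1.3 82.9]
blue 4108 [253.   53.3] [-2.2 33.3 82.8]
blue 1836 [250.5 169.7] [ -4.8 -44.3  -1.3]
blue 153 [212.2 177.6] [-34.8 -45.8  21.6]
red 2374 [252.9 248.4] [ -2.5 -74.9  84.1]
yellow 671 [253.4   3. ] [-2.2 55.3 82.7]
```

View pics/mb1.png

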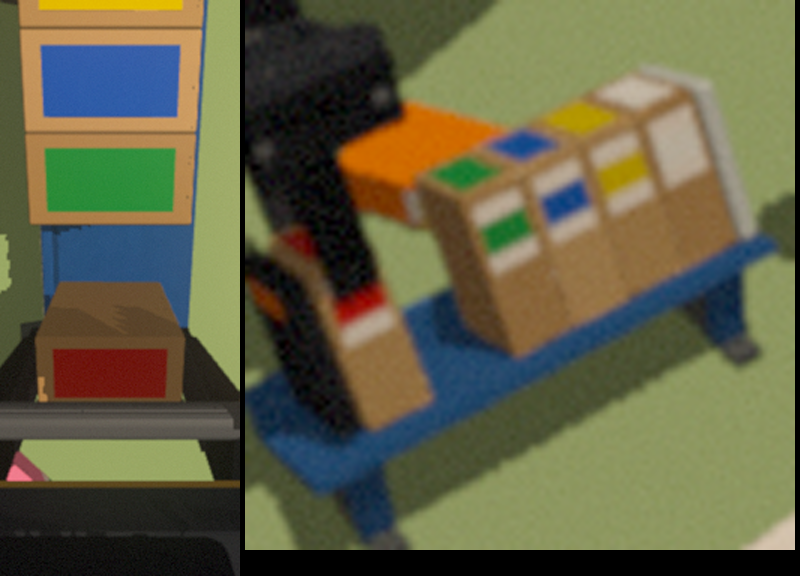

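Red slid upright to sit beside the bookend, leaving a clean gap. Next I'll set it down, release it and do the same with green.

Request:
move_arm:
  rows:
    - {"tx":0,"ty":0.1,"tz":0,"rx":0,"ry":0,"rz":0,"grip":45}
    - {"tx":0,"ty":0,"tz":0,"rx":0,"ry":0,"rz":0,"grip":60}
    - {"tx":0,"ty":0,"tz":0,"rx":0,"ry":0,"rz":0,"grip":80}
    - {"tx":0,"ty":0,"tz":0,"rx":0,"ry":0,"rz":0,"grip":95}
    - {"tx":0,"ty":0,"tz":0.5,"rx":0,"ry":0,"rz":0,"grip":95}
    - {"tx":0,"ty":0,"tz":2.5,"rx":0,"ry":0,"rz":0,"grip":95}
    - {"tx":0,"ty":0,"tz":2.5,"rx":0,"ry":0,"rz":0,"grip":95}
    - {"tx":0,"ty":0,"tz":1.7,"rx":0,"ry":0,"rz":0,"grip":90}
    - {"tx":0,"ty":0,"tz":0.4,"rx":0,"ry":0,"rz":0,"grip":80}
    - {"tx":0,"ty":0,"tz":0,"rx":0,"ry":0,"rz":0,"grip":70}

```text
t: 11.07
eef_pos: [517.4, -97.4, 85.4]
tcp_rot: [-1.573, -0.451, 0.148]
ft_force: [-0.4, -0.1, 0.8]
opening: 0.811
```

Request:
move_arm:
  rows:
    - {"tx":0,"ty":0,"tz":0,"rx":0,"ry":0,"rz":0,"grip":60}
    - {"tx":0,"ty":0,"tz":0,"rx":0,"ry":0,"rz":0,"grip":50}
    - {"tx":0,"ty":0,"tz":0,"rx":0,"ry":0,"rz":0,"grip":45}
    - {"tx":0,"ty":0,"tz":0,"rx":0,"ry":0,"rz":0,"grip":45}
    - {"tx":0,"ty":0,"tz":0,"rx":0,"ry":0,"rz":0,"grip":45}
    - {"tx":0,"ty":-0.05,"tz":0,"rx":0,"ry":0,"rz":0,"grip":45}
    - {"tx":0,"ty":-0.05,"tz":0,"rx":0,"ry":0,"rz":0,"grip":45}
    - {"tx":0,"ty":0,"tz":0,"rx":0,"ry":0,"rz":0,"grip":45}

```text
t: 11.73
eef_pos: [517.3, -99.1, 86.2]
tcp_rot: [-1.574, -0.451, 0.146]
ft_force: [1.9, -3.3, -3.6]
opening: 0.628
```

```bash
python3 -c "
from rep import *
rep('b2')"
```

```text
11.7833 tcp [-1.6  1.3 48.4] f(rack) [-0.4 -5.1 -3.2] 0.63
green 2280 [252.7 247.9] [-2.1  1.4 84. ]
blue 2585 [252.7 197.1] [-2.  33.5 82.9]
blue 109 [295.8 303.8] [  42.  -106.8   -1.2]
yellow 3462 [252.9 141. ] [-2.  65.6 82.8]
```

View pics/mb2.png

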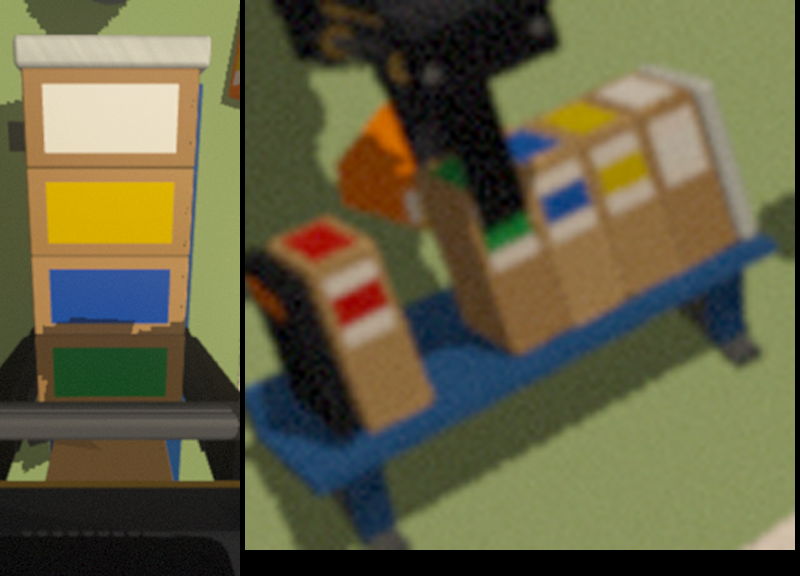

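Request:
move_arm:
  rows:
    - {"tx":0,"ty":0,"tz":-0.2,"rx":0,"ry":0,"rz":0,"grip":45}
    - {"tx":0,"ty":0,"tz":-0.5,"rx":0,"ry":0,"rz":0,"grip":45}
    - {"tx":0,"ty":0,"tz":-0.6,"rx":0,"ry":0,"rz":0,"grip":45}
    - {"tx":0,"ty":0,"tz":-0.6,"rx":0,"ry":0,"rz":0,"grip":45}
    - {"tx":0,"ty":0,"tz":-0.6,"rx":0,"ry":0,"rz":0,"grip":45}
    - {"tx":0,"ty":0,"tz":-0.6,"rx":0,"ry":0,"rz":0,"grip":45}
    - {"tx":0,"ty":0,"tz":-0.6,"rx":0,"ry":0,"rz":0,"grip":45}
    - {"tx":0,"ty":0,"tz":-0.4,"rx":0,"ry":0,"rz":0,"grip":45}
    - {"tx":0,"ty":0,"tz":-0.2,"rx":0,"ry":0,"rz":0,"grip":45}
    - {"tx":0,"ty":0,"tz":0,"rx":0,"ry":0,"rz":0,"grip":45}

```text
t: 12.67
eef_pos: [523.3, -141.8, 86.2]
tcp_rot: [-1.573, -0.451, 0.146]
ft_force: [2.8, -0.1, -0.7]
opening: 0.632
```

Request:
move_arm:
  rows:
    - {"tx":0,"ty":0.1,"tz":0,"rx":0,"ry":0,"rz":0,"grip":45}
    - {"tx":0,"ty":0,"tz":0,"rx":0,"ry":0,"rz":0,"grip":60}
    - {"tx":0,"ty":0,"tz":0,"rx":0,"ry":0,"rz":0,"grip":80}
    - {"tx":0,"ty":0,"tz":0,"rx":0,"ry":0,"rz":0,"grip":95}
    - {"tx":0,"ty":0,"tz":0,"rx":0,"ry":0,"rz":0,"grip":98}
    - {"tx":0,"ty":-2.0,"tz":0,"rx":0,"ry":0,"rz":0,"grip":98}
    - {"tx":0,"ty":-3.5,"tz":0,"rx":0,"ry":0,"rz":0,"grip":98}
    - {"tx":0,"ty":-4,"tz":0,"rx":0,"ry":0,"rz":0,"grip":98}
    - {"tx":0,"ty":-2,"tz":0,"rx":0,"ry":0,"rz":0,"grip":98}

```text
t: 13.42
eef_pos: [472.8, -148.3, 191.3]
tcp_rot: [-1.575, -0.451, 0.147]
ft_force: [1.6, -0.4, 0.8]
opening: 0.976
```

```bash
python3 - <<'E'
from rep import *
rep('b3')
s=env.state();print(s['eef_pos'],s['joints'])
y=0.51
F=fr(y,0.0)
P=np.array([456.3,276.6,62+60+100]);plan(s,P,toolR(F),16)
E
```

```text
13.4667 tcp [ -0.9 -41.1 167.2] f(rack) [ 1.8 -0.   2.4] 0.977
green 880 [252.8 193.4] [ -2.3 -41.5  82.9]
blue 1019 [252.9 117.6] [-2.2 32.8 82.8]
blue 650 [246.8 151.9] [ -9.8 -11.8  -1.4]
red 803 [252.9 223. ] [ -2.4 -74.3  83.1]
yellow 118 [322.3  23.9] [ 93.  153.2 -74.7]
yellow 1314 [253.2  81.4] [-2.2 65.3 82.6]
[ 473.91025927 -148.67294036  191.70008657] [-0.61673183  0.20101189  2.14877738  0.62716139  0.53585729 -1.26681744]
dist 426.71451790051754 rot [ 0.088 -0.358  0.449] per row [ 0.0055 -0.0224  0.0281] mm 26.7
{"tx":0.34,"ty":-0.06,"tz":2.64,"rx":0.006,"ry":-0.022,"rz":0.028},
{"tx":0.39,"ty":-0.06,"tz":2.64,"rx":0.006,"ry":-0.022,"rz":0.028},
{"tx":0.45,"ty":-0.06,"tz":2.63,"rx":0.006,"ry":-0.022,"rz":0.028},
{"tx":0.51,"ty":-0.05,"tz":2.62,"rx":0.006,"ry":-0.022,"rz":0.028},
{"tx":0.56,"ty":-0.05,"tz":2.61,"rx":0.006,"ry":-0.022,"rz":0.028},
{"tx":0.62,"ty":-0.06,"tz":2.59,"rx":0.006,"ry":-0.022,"rz":0.028},
{"tx":0.68,"ty":-0.06,"tz":2.58,"rx":0.006,"ry":-0.022,"rz":0.028},
{"tx":0.73,"ty":-0.07,"tz":2.56,"rx":0.006,"ry":-0.022,"rz":0.028},
{"tx":0.79,"ty":-0.07,"tz":2.55,"rx":0.006,"ry":-0.022,"rz":0.028},
{"tx":0.84,"ty":-0.08,"tz":2.53,"rx":0.006,"ry":-0.022,"rz":0.028},
{"tx":0.90,"ty":-0.09,"tz":2.51,"rx":0.006,"ry":-0.022,"rz":0.028},
{"tx":0.95,"ty":-0.11,"tz":2.49,"rx":0.006,"ry":-0.022,"rz":0.028},
{"tx":1.00,"ty":-0.12,"tz":2.47,"rx":0.006,"ry":-0.022,"rz":0.028},
{"tx":1.05,"ty":-0.13,"tz":2.45,"rx":0.006,"ry":-0.022,"rz":0.028},
{"tx":1.10,"ty":-0.15,"tz":2.42,"rx":0.006,"ry":-0.022,"rz":0.028},
{"tx":1.15,"ty":-0.17,"tz":2.40,"rx":0.006,"ry":-0.022,"rz":0.028},
```

View pics/mb3.png

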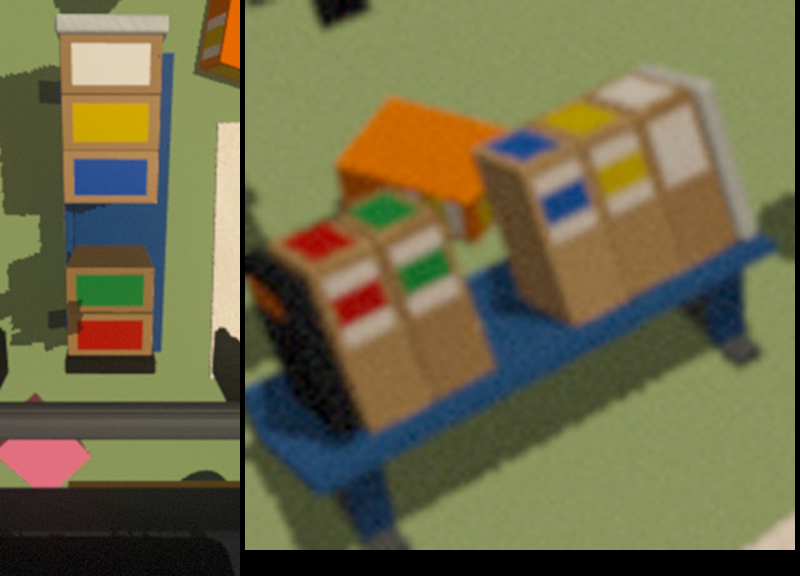

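Green and red now stand against the bookend, and the gap to blue is about 42 mm. I'm moving over the loose green carton, passing above the can.

Request:
move_arm:
  rows:
    - {"tx":0.3,"ty":-0.2,"tz":2.6,"rx":0.006,"ry":-0.022,"rz":0.028,"grip":98}
    - {"tx":0.4,"ty":-0.2,"tz":2.6,"rx":0.006,"ry":-0.022,"rz":0.028,"grip":98}
    - {"tx":0.4,"ty":-0.2,"tz":2.6,"rx":0.006,"ry":-0.022,"rz":0.028,"grip":98}
    - {"tx":0.5,"ty":-0.1,"tz":2.6,"rx":0.006,"ry":-0.022,"rz":0.028,"grip":98}
    - {"tx":0.6,"ty":0,"tz":2.6,"rx":0.006,"ry":-0.022,"rz":0.028,"grip":98}
    - {"tx":0.6,"ty":0,"tz":2.6,"rx":0.006,"ry":-0.022,"rz":0.028,"grip":98}
    - {"tx":0.7,"ty":0,"tz":2.6,"rx":0.006,"ry":-0.022,"rz":0.028,"grip":98}
    - {"tx":0.7,"ty":0,"tz":2.6,"rx":0.006,"ry":-0.022,"rz":0.028,"grip":98}

```text
t: 14.18
eef_pos: [463.2, 65.3, 205.7]
tcp_rot: [-1.585, -0.223, 0.332]
ft_force: [1.3, -0.5, 0.1]
opening: 0.983
```

Request:
move_arm:
  rows:
    - {"tx":0.8,"ty":0,"tz":2.5,"rx":0.006,"ry":-0.022,"rz":0.028,"grip":98}
    - {"tx":0.8,"ty":-0.1,"tz":2.5,"rx":0.006,"ry":-0.022,"rz":0.028,"grip":98}
    - {"tx":0.9,"ty":-0.1,"tz":2.5,"rx":0.006,"ry":-0.022,"rz":0.028,"grip":98}
    - {"tx":1.0,"ty":-0.1,"tz":2.5,"rx":0.006,"ry":-0.022,"rz":0.028,"grip":98}
    - {"tx":1.0,"ty":-0.1,"tz":2.5,"rx":0.006,"ry":-0.022,"rz":0.028,"grip":98}
    - {"tx":1.0,"ty":-0.1,"tz":2.4,"rx":0.006,"ry":-0.022,"rz":0.028,"grip":98}
    - {"tx":1.1,"ty":-0.1,"tz":2.4,"rx":0.006,"ry":-0.022,"rz":0.028,"grip":98}
    - {"tx":1.1,"ty":-0.1,"tz":2.4,"rx":0.006,"ry":-0.022,"rz":0.028,"grip":98}
    - {"tx":0,"ty":0,"tz":0,"rx":0,"ry":0,"rz":0,"grip":98}

```text
t: 14.93
eef_pos: [454.8, 278.8, 220.0]
tcp_rot: [-1.555, 0.002, 0.512]
ft_force: [-0.5, 0.6, -0.3]
opening: 0.982
```

```bash
python3 - <<'E'
from rep import *
c,p,d=look('wrist','c1')
s=env.state();print(s['t'],s['eef_pos'],s['tcp_rot'],s['joints'].round(2))
C=cloud(c,d)
m=(C[...,2]>76)&(C[...,2]<90)&(abs(C[...,0]-456)<45)&(abs(C[...,1]-276)<42)
n,l,st,ce=cv2.connectedComponentsWithStats(m.astype(np.uint8));i=1+np.argmax(st[1:,4]);q=C[l==i]
print(st[i],cv2.minAreaRect(q[:,:2].astype(np.float32)),q.mean(0))
for a,cc,mm in patches(p,(100,400,0,300))['green']:
    if a>200:
        q=C[mm];w,v=np.linalg.eigh(np.cov(q[:,:2].T));print(a,cc,np.median(q,0),np.arctan(v[1,1]/v[0,1]))
E
```

```text
14.9833 [454.5287149  276.94561986 219.78832371] [-1.55616394  0.00170228  0.51081394] [ 0.42  0.33  1.75  0.02  1.06 -0.1 ]
[ 228  170   50   27 1276] ((455.2904968261719, 276.8873291015625), (59.75945281982422, 32.25548553466797), 27.928224563598633) [454.92154193 277.43810207  82.3476922 ]
413 [251.8 184.3] [454.13654248 275.61533872  82.69186963] 0.4669822676858946
```

View pics/c1.png

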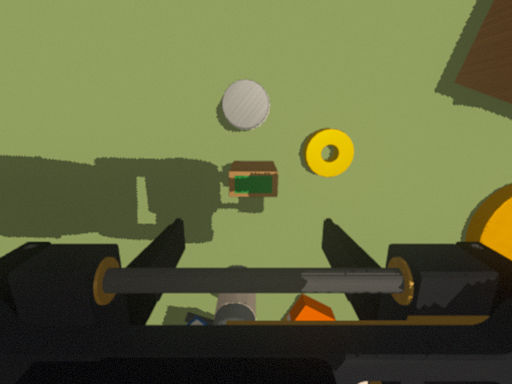

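The wrist view has the loose green carton at (252,184), square to the jaws, with the jar at (245,104), the tyre at (330,153) and the can at (236,300). This carton stands upright on the bench (top at about 84 mm) and has a green label. The pink look-alike and the orange cartons lie flat elsewhere.

```bash
python3 - <<'E'
from rep import *
s=env.state();p=cv2.imread('pics/c1.png');cv2.imwrite('pics/c1c.png',cv2.resize(p[60:240,190:370],None,fx=3,fy=3))
plan(s,np.array([455.5,276.7,50]),toolR(fr(0.49,0.0)),6)
E
```

```text
dist 169.79127949261294 rot [-0.015  0.021 -0.002] per row [-0.0024  0.0035 -0.0003] mm 28.3
{"tx":0.02,"ty":2.83,"tz":-0.05,"rx":-0.002,"ry":0.003,"rz":-0.000},
{"tx":0.02,"ty":2.83,"tz":-0.05,"rx":-0.002,"ry":0.003,"rz":-0.000},
{"tx":0.02,"ty":2.83,"tz":-0.04,"rx":-0.002,"ry":0.003,"rz":-0.000},
{"tx":0.01,"ty":2.83,"tz":-0.03,"rx":-0.002,"ry":0.003,"rz":-0.000},
{"tx":0.01,"ty":2.83,"tz":-0.03,"rx":-0.002,"ry":0.003,"rz":-0.000},
{"tx":0.01,"ty":2.83,"tz":-0.02,"rx":-0.002,"ry":0.003,"rz":-0.000},
```

View pics/c1c.png

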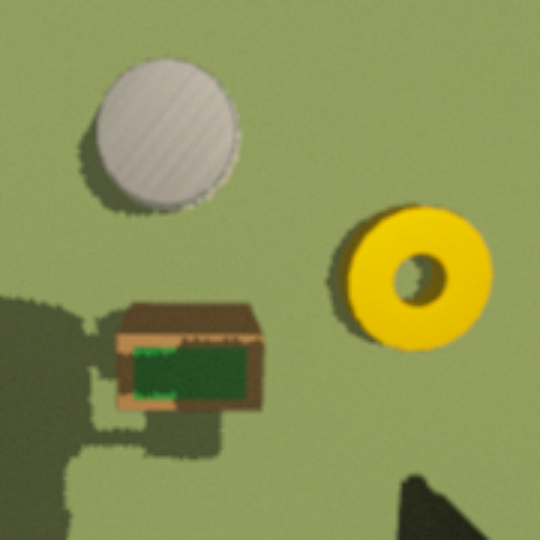

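The enlarged crop confirms the green label on the carton at (185,370), clear of the jar (170,130) and the tyre (420,280). I'm descending.

Request:
move_arm:
  rows:
    - {"tx":0.02,"ty":2.8,"tz":-0.05,"rx":-0.0025,"ry":0.0035,"rz":0,"grip":98}
    - {"tx":0.02,"ty":2.8,"tz":-0.05,"rx":-0.0025,"ry":0.0035,"rz":0,"grip":98}
    - {"tx":0.02,"ty":2.9,"tz":-0.05,"rx":-0.0025,"ry":0.0035,"rz":0,"grip":98}
    - {"tx":0.02,"ty":2.9,"tz":-0.03,"rx":-0.0025,"ry":0.0035,"rz":0,"grip":98}
    - {"tx":0,"ty":2.8,"tz":-0.02,"rx":-0.0025,"ry":0.0035,"rz":0,"grip":98}
    - {"tx":0,"ty":2.8,"tz":0,"rx":-0.0025,"ry":0.0035,"rz":0,"grip":98}
    - {"tx":0,"ty":0,"tz":0,"rx":0,"ry":0,"rz":0,"grip":90}
    - {"tx":0,"ty":0,"tz":0,"rx":0,"ry":0,"rz":0,"grip":80}

```text
t: 15.65
eef_pos: [455.2, 273.5, 50.5]
tcp_rot: [-1.572, 0.003, 0.485]
ft_force: [0.0, -0.6, 0.1]
opening: 0.889
```

```bash
python3 - <<'E'
from rep import *
c,p,d=look('wrist','c2')
s=env.state();print(s['t'],s['eef_pos'],s['tcp_rot'],s['ft_force'])
plan(s,np.array([455.5,276.7,50]),toolR(fr(0.49,0.0)),1)
E
```

```text
15.7 [456.07488126 273.94764566  51.87988913] [-1.57239459e+00  4.26566612e-04  4.85544210e-01] [-1.02461121  0.89431484 -0.24580536]
dist 3.3822959659598735 rot [ 0.002 -0.004 -0.   ] per row [ 0.0016 -0.0045 -0.0004] mm 3.4
{"tx":0.08,"ty":0.19,"tz":0.27,"rx":0.002,"ry":-0.004,"rz":-0.000},
```

View pics/c2.png

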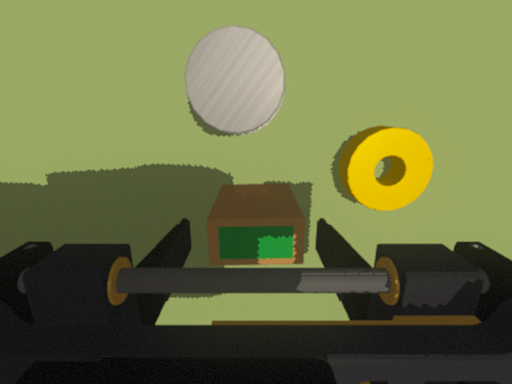

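Request:
move_arm:
  rows:
    - {"tx":0.2,"ty":0.1,"tz":0.3,"rx":0,"ry":-0.004,"rz":0,"grip":75}
    - {"tx":0,"ty":0,"tz":0,"rx":0,"ry":0,"rz":0,"grip":65}
    - {"tx":0,"ty":0,"tz":0,"rx":0,"ry":0,"rz":0,"grip":55}
    - {"tx":0,"ty":0,"tz":0,"rx":0,"ry":0,"rz":0,"grip":45}
    - {"tx":0,"ty":0,"tz":0,"rx":0,"ry":0,"rz":0,"grip":40}
    - {"tx":0,"ty":0,"tz":0,"rx":0,"ry":0,"rz":0,"grip":40}

```text
t: 16.2
eef_pos: [456.6, 278.0, 51.6]
tcp_rot: [-1.573, -0.002, 0.49]
ft_force: [-2.8, -0.3, 7.1]
opening: 0.628
```

Request:
move_arm:
  rows:
    - {"tx":0,"ty":-0.5,"tz":0,"rx":0,"ry":0,"rz":0,"grip":40}
    - {"tx":0,"ty":-1.5,"tz":0,"rx":0,"ry":0,"rz":0,"grip":40}
    - {"tx":0,"ty":-2.5,"tz":0,"rx":0,"ry":0,"rz":0,"grip":40}
    - {"tx":0,"ty":-3.0,"tz":0,"rx":0,"ry":0,"rz":0,"grip":40}
    - {"tx":0,"ty":-3.5,"tz":0,"rx":0,"ry":0,"rz":0,"grip":40}
    - {"tx":0,"ty":-3.5,"tz":0,"rx":0,"ry":0,"rz":0,"grip":40}
    - {"tx":0,"ty":-3.5,"tz":0,"rx":0,"ry":0,"rz":0,"grip":40}
    - {"tx":0,"ty":-2.5,"tz":0,"rx":0,"ry":0,"rz":0,"grip":40}
    - {"tx":0,"ty":0,"tz":0,"rx":0,"ry":0,"rz":0,"grip":40}

```text
t: 16.95
eef_pos: [457.5, 278.8, 261.1]
tcp_rot: [-1.573, -0.009, 0.49]
ft_force: [0.1, -0.3, -1.4]
opening: 0.626
```

```bash
python3 - <<'E'
from rep import *
c,p,d=look('wrist','c3');look('scene','sc3',(150,400,60,260),3)
s=env.state();print(s['t'],s['eef_pos'],s['tcp_rot'],s['ft_force'],s['opening'])
C=cloud(c,d)
Rt=R.from_euler('xyz',s['tcp_rot']).as_matrix()
for a,cc,mm in patches(p,(150,360,0,384))['green']:
    if a>200:
        q=(C[mm]-s['eef_pos'])@Rt;w,v=np.linalg.eigh(np.cov(q[:,[0,2]].T));print(a,cc,'tool xyz',np.median(q,0),'skew',np.arctan(v[1,1]/v[0,1]))
F=fr();G0=np.array([503.6,-102.5,119])-84*F[:,2]
tgt=G0+F@np.array([-1.5,-4.0,140.]);print(tgt)
plan(s,tgt,toolR(F),18)
E
```

```text
17.05 [455.96105241 278.04880981 256.006501  ] [-1.57289906e+00 -1.51986890e-03  4.89825115e-01] [ 0.23411628  0.74171602 -2.83797303] 0.6324153352397697
2224 [253.  246.1] tool xyz [  1.84572716 -36.29428224  -1.26198006] skew -0.0016830338709705923
[ 478.76214916 -110.24729032  168.77258943]
dist 398.62702707308824 rot [-0.075  0.336 -0.444] per row [-0.0042  0.0187 -0.0247] mm 22.1
{"tx":-0.90,"ty":0.49,"tz":-1.96,"rx":-0.004,"ry":0.019,"rz":-0.025},
{"tx":-0.88,"ty":0.47,"tz":-1.98,"rx":-0.004,"ry":0.019,"rz":-0.025},
{"tx":-0.85,"ty":0.46,"tz":-1.99,"rx":-0.004,"ry":0.019,"rz":-0.025},
{"tx":-0.83,"ty":0.45,"tz":-2.00,"rx":-0.004,"ry":0.019,"rz":-0.025},
{"tx":-0.80,"ty":0.44,"tz":-2.02,"rx":-0.004,"ry":0.019,"rz":-0.025},
{"tx":-0.77,"ty":0.43,"tz":-2.03,"rx":-0.004,"ry":0.019,"rz":-0.025},
{"tx":-0.75,"ty":0.42,"tz":-2.04,"rx":-0.004,"ry":0.019,"rz":-0.025},
{"tx":-0.72,"ty":0.41,"tz":-2.06,"rx":-0.004,"ry":0.019,"rz":-0.025},
{"tx":-0.69,"ty":0.40,"tz":-2.07,"rx":-0.004,"ry":0.019,"rz":-0.025},
{"tx":-0.66,"ty":0.39,"tz":-2.08,"rx":-0.004,"ry":0.019,"rz":-0.025},
{"tx":-0.63,"ty":0.38,"tz":-2.09,"rx":-0.004,"ry":0.019,"rz":-0.025},
{"tx":-0.60,"ty":0.38,"tz":-2.10,"rx":-0.004,"ry":0.019,"rz":-0.025},
{"tx":-0.57,"ty":0.37,"tz":-2.11,"rx":-0.004,"ry":0.019,"rz":-0.025},
{"tx":-0.54,"ty":0.36,"tz":-2.12,"rx":-0.004,"ry":0.019,"rz":-0.025},
{"tx":-0.51,"ty":0.36,"tz":-2.12,"rx":-0.004,"ry":0.019,"rz":-0.025},
{"tx":-0.48,"ty":0.36,"tz":-2.13,"rx":-0.004,"ry":0.019,"rz":-0.025},
{"tx":-0.45,"ty":0.36,"tz":-2.14,"rx":-0.004,"ry":0.019,"rz":-0.025},
{"tx":-0.42,"ty":0.35,"tz":-2.15,"rx":-0.004,"ry":0.019,"rz":-0.025},
```

View pics/c3.png

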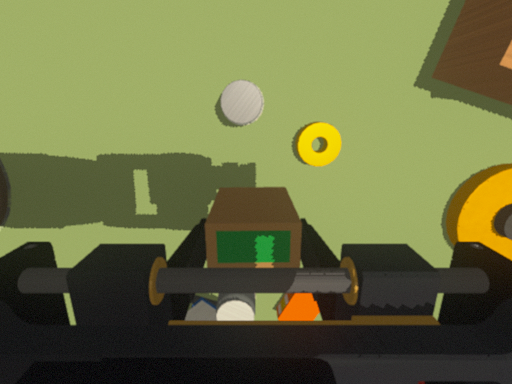

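View pics/sc3c.png

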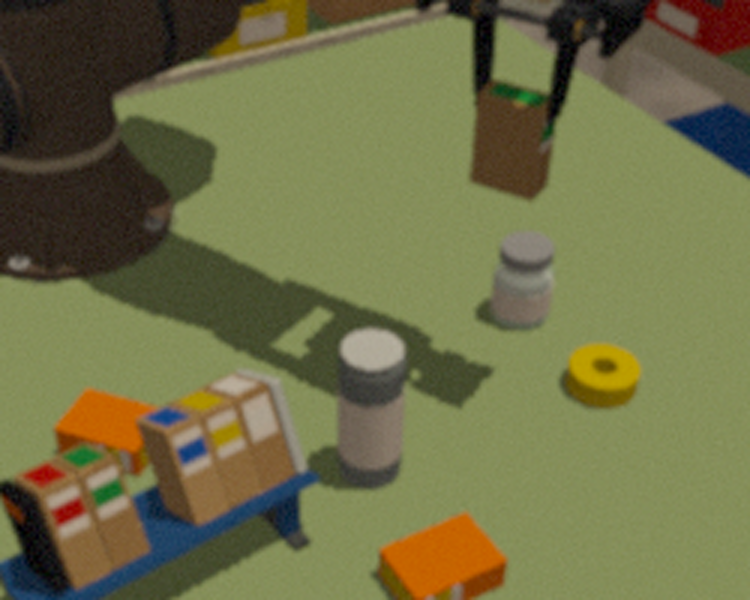

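The carton is held square. The jar, tyre and can are undisturbed. Now I'll carry it above the gap, going higher for clearance over the can.

```bash
python3 - <<'E'
from rep import *
s=env.state()
F=fr();G0=np.array([503.6,-102.5,119])-84*F[:,2]
tgt=G0+F@np.array([0,-4.3,180.]);print(tgt)
plan(s,tgt,toolR(F),18)
E
```

```text
[ 462.93387312 -112.91044622  205.44292183]
dist 394.27710514470937 rot [-0.075  0.336 -0.444] per row [-0.0042  0.0187 -0.0247] mm 21.9
{"tx":-0.99,"ty":0.28,"tz":-1.93,"rx":-0.004,"ry":0.019,"rz":-0.025},
{"tx":-0.96,"ty":0.27,"tz":-1.95,"rx":-0.004,"ry":0.019,"rz":-0.025},
{"tx":-0.93,"ty":0.25,"tz":-1.97,"rx":-0.004,"ry":0.019,"rz":-0.025},
{"tx":-0.90,"ty":0.24,"tz":-1.98,"rx":-0.004,"ry":0.019,"rz":-0.025},
{"tx":-0.87,"ty":0.22,"tz":-2.00,"rx":-0.004,"ry":0.019,"rz":-0.025},
{"tx":-0.83,"ty":0.21,"tz":-2.01,"rx":-0.004,"ry":0.019,"rz":-0.025},
{"tx":-0.80,"ty":0.20,"tz":-2.03,"rx":-0.004,"ry":0.019,"rz":-0.025},
{"tx":-0.77,"ty":0.19,"tz":-2.04,"rx":-0.004,"ry":0.019,"rz":-0.025},
{"tx":-0.73,"ty":0.18,"tz":-2.06,"rx":-0.004,"ry":0.019,"rz":-0.025},
{"tx":-0.70,"ty":0.17,"tz":-2.07,"rx":-0.004,"ry":0.019,"rz":-0.025},
{"tx":-0.67,"ty":0.16,"tz":-2.08,"rx":-0.004,"ry":0.019,"rz":-0.025},
{"tx":-0.63,"ty":0.16,"tz":-2.09,"rx":-0.004,"ry":0.019,"rz":-0.025},
{"tx":-0.59,"ty":0.15,"tz":-2.10,"rx":-0.004,"ry":0.019,"rz":-0.025},
{"tx":-0.56,"ty":0.14,"tz":-2.11,"rx":-0.004,"ry":0.019,"rz":-0.025},
{"tx":-0.52,"ty":0.14,"tz":-2.12,"rx":-0.004,"ry":0.019,"rz":-0.025},
{"tx":-0.49,"ty":0.14,"tz":-2.13,"rx":-0.004,"ry":0.019,"rz":-0.025},
{"tx":-0.45,"ty":0.13,"tz":-2.14,"rx":-0.004,"ry":0.019,"rz":-0.025},
{"tx":-0.41,"ty":0.13,"tz":-2.15,"rx":-0.004,"ry":0.019,"rz":-0.025},
```

Request:
move_arm:
  rows:
    - {"tx":-1.0,"ty":0.1,"tz":-1.9,"rx":-0.004,"ry":0.019,"rz":-0.025,"grip":40}
    - {"tx":-1.0,"ty":0.1,"tz":-1.9,"rx":-0.004,"ry":0.019,"rz":-0.025,"grip":40}
    - {"tx":-0.9,"ty":0.1,"tz":-2.0,"rx":-0.004,"ry":0.019,"rz":-0.025,"grip":40}
    - {"tx":-0.9,"ty":0.1,"tz":-2.0,"rx":-0.004,"ry":0.019,"rz":-0.025,"grip":40}
    - {"tx":-0.9,"ty":0.1,"tz":-2.0,"rx":-0.004,"ry":0.019,"rz":-0.025,"grip":40}
    - {"tx":-0.8,"ty":0.1,"tz":-2.0,"rx":-0.004,"ry":0.019,"rz":-0.025,"grip":40}
    - {"tx":-0.8,"ty":0.1,"tz":-2.0,"rx":-0.004,"ry":0.019,"rz":-0.025,"grip":40}
    - {"tx":-0.8,"ty":0.1,"tz":-2.0,"rx":-0.004,"ry":0.019,"rz":-0.025,"grip":40}
    - {"tx":-0.7,"ty":0.2,"tz":-2.1,"rx":-0.004,"ry":0.019,"rz":-0.025,"grip":40}

```text
t: 17.8
eef_pos: [456.9, 82.1, 238.9]
tcp_rot: [-1.589, -0.226, 0.319]
ft_force: [0.2, -0.4, -2.2]
opening: 0.628
```

Request:
move_arm:
  rows:
    - {"tx":-0.7,"ty":0.2,"tz":-2.1,"rx":-0.004,"ry":0.019,"rz":-0.025,"grip":40}
    - {"tx":-0.7,"ty":0.2,"tz":-2.1,"rx":-0.004,"ry":0.019,"rz":-0.025,"grip":40}
    - {"tx":-0.6,"ty":0.2,"tz":-2.1,"rx":-0.004,"ry":0.019,"rz":-0.025,"grip":40}
    - {"tx":-0.6,"ty":0.2,"tz":-2.1,"rx":-0.004,"ry":0.019,"rz":-0.025,"grip":40}
    - {"tx":-0.5,"ty":0.2,"tz":-2.1,"rx":-0.004,"ry":0.019,"rz":-0.025,"grip":40}
    - {"tx":-0.5,"ty":0.2,"tz":-2.1,"rx":-0.004,"ry":0.019,"rz":-0.025,"grip":40}
    - {"tx":-0.5,"ty":0.2,"tz":-2.1,"rx":-0.004,"ry":0.019,"rz":-0.025,"grip":40}
    - {"tx":-0.5,"ty":0.2,"tz":-2.1,"rx":-0.004,"ry":0.019,"rz":-0.025,"grip":40}
    - {"tx":-0.4,"ty":0.2,"tz":-2.1,"rx":-0.004,"ry":0.019,"rz":-0.025,"grip":40}
    - {"tx":0,"ty":0,"tz":0,"rx":0,"ry":0,"rz":0,"grip":40}

```text
t: 18.63
eef_pos: [461.4, -113.3, 207.8]
tcp_rot: [-1.563, -0.452, 0.136]
ft_force: [0.3, 0.3, -2.4]
opening: 0.625
```

```bash
python3 - <<'E'
from rep import *
rep('d1')
s=env.state();print(s['tcp_rot'],s['joints'].round(2))
F=fr();G0=np.array([503.6,-102.5,119])-84*F[:,2]
plan(s,G0+F@np.array([0,-4.3,135.]),toolR(F),3)
E
```

```text
18.6833 tcp [ -0.2  -3.3 183. ] f(rack) [-1.3  1.  -2.3] 0.626
green 2100 [251.6 246.4] [ -1.6  -6.  214.1]
blue 783 [251. 154.] [-2.2 32.9 82.8]
yellow 1023 [251.  122.2] [-1.7 65.3 82.7]
[-1.56289484 -0.45103192  0.13780944] [-0.55  0.14  2.17  0.57  0.55 -1.14]
dist 48.2801437482827 rot [-0.003 -0.009  0.001] per row [-0.0012 -0.0031  0.0004] mm 16.1
{"tx":-0.01,"ty":1.61,"tz":-0.07,"rx":-0.001,"ry":-0.003,"rz":0.000},
{"tx":-0.01,"ty":1.61,"tz":-0.07,"rx":-0.001,"ry":-0.003,"rz":0.000},
{"tx":-0.01,"ty":1.61,"tz":-0.06,"rx":-0.001,"ry":-0.003,"rz":0.000},
```

View pics/md1.png

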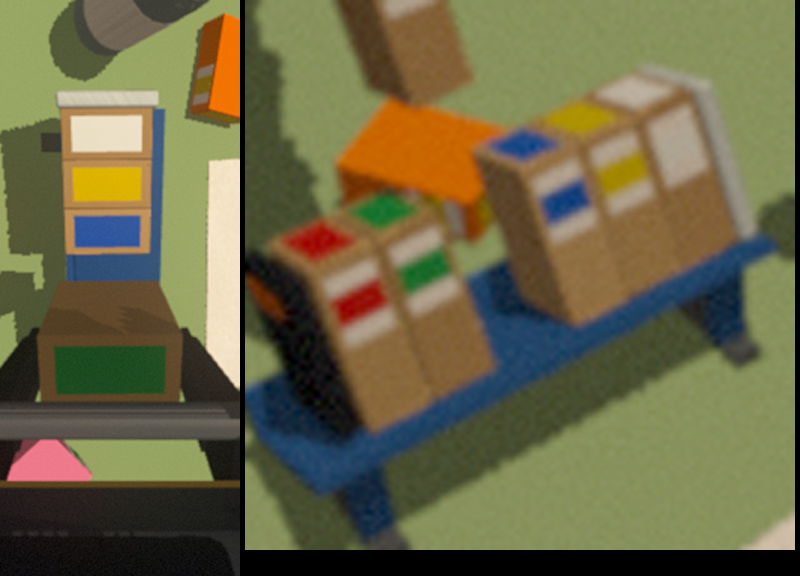

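Request:
move_arm:
  rows:
    - {"tx":0,"ty":1.6,"tz":-0.05,"rx":0,"ry":-0.003,"rz":0,"grip":40}
    - {"tx":0,"ty":1.6,"tz":-0.05,"rx":-0.002,"ry":-0.003,"rz":0,"grip":40}
    - {"tx":0,"ty":1.4,"tz":0,"rx":-0.002,"ry":-0.003,"rz":0,"grip":40}
    - {"tx":0,"ty":0,"tz":0,"rx":0,"ry":0,"rz":0,"grip":40}
    - {"tx":0,"ty":0,"tz":0,"rx":0,"ry":0,"rz":0,"grip":40}
    - {"tx":0,"ty":0,"tz":0,"rx":0,"ry":0,"rz":0,"grip":40}

```text
t: 19.23
eef_pos: [482.5, -108.3, 169.0]
tcp_rot: [-1.573, -0.454, 0.152]
ft_force: [0.8, -0.3, -2.3]
opening: 0.632
```

```bash
python3 - <<'E'
from rep import *
rep('d2')
s=env.state();print(s['tcp_rot'])
F=fr();G0=np.array([503.6,-102.5,119])-84*F[:,2]
plan(s,G0+F@np.array([0,-4.3,50.]),toolR(F),5)
E
```

```text
19.2833 tcp [  2.4  -2.8 138.7] f(rack) [-1.7  0.1 -1.5] 0.627
green 2175 [252.5 246.3] [  1.1  -3.8 169.9]
blue 1124 [248.2 163.1] [-2.5 33.  82.8]
yellow 127 [321.7  51.7] [ 93.3 153.3 -75. ]
yellow 1455 [248.5 126. ] [-1.6 65.1 82.7]
[-1.5742227  -0.45492064  0.15157595]
dist 88.89187746404372 rot [0.002 0.003 0.005] per row [0.0004 0.0006 0.001 ] mm 17.8
{"tx":-0.06,"ty":1.78,"tz":-0.02,"rx":0.000,"ry":0.001,"rz":0.001},
{"tx":-0.06,"ty":1.78,"tz":-0.02,"rx":0.000,"ry":0.001,"rz":0.001},
{"tx":-0.06,"ty":1.78,"tz":-0.02,"rx":0.000,"ry":0.001,"rz":0.001},
{"tx":-0.05,"ty":1.78,"tz":-0.02,"rx":0.000,"ry":0.001,"rz":0.001},
{"tx":-0.05,"ty":1.78,"tz":-0.02,"rx":0.000,"ry":0.001,"rz":0.001},
```

View pics/md2.png

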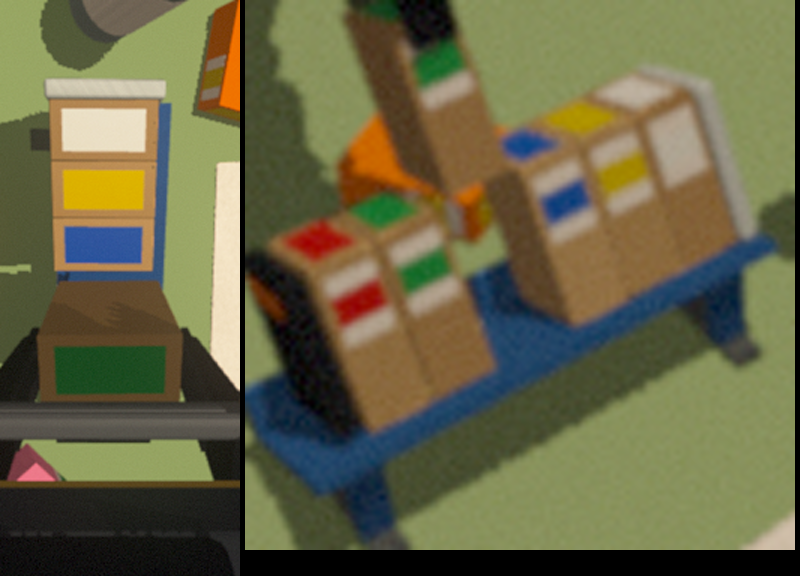

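Request:
move_arm:
  rows:
    - {"tx":-0.1,"ty":1.5,"tz":0,"rx":0,"ry":0,"rz":0.002,"grip":40}
    - {"tx":-0.1,"ty":1.8,"tz":-0.05,"rx":0,"ry":0.001,"rz":0.002,"grip":40}
    - {"tx":0,"ty":1.8,"tz":0,"rx":0,"ry":0.001,"rz":0,"grip":40}
    - {"tx":0,"ty":1.8,"tz":0,"rx":0,"ry":0.001,"rz":0,"grip":40}
    - {"tx":0,"ty":1.1,"tz":0,"rx":0,"ry":0,"rz":0,"grip":40}
    - {"tx":0,"ty":0,"tz":0,"rx":0,"ry":0,"rz":0,"grip":40}
    - {"tx":0,"ty":0,"tz":0,"rx":0,"ry":0,"rz":0,"grip":40}

```text
t: 19.92
eef_pos: [515.5, -104.6, 96.2]
tcp_rot: [-1.572, -0.45, 0.148]
ft_force: [0.2, 0.4, -2.5]
opening: 0.627
```

```bash
python3 - <<'E'
from rep import *
rep('d3')
E
```

```text
19.9667 tcp [ 0.6 -3.9 58.9] f(rack) [-1.2 -0.3 -1.7] 0.626
green 2153 [252.7 246.5] [ 0.  -5.1 89.8]
green 584 [249.3 298. ] [ -2.4 -48.3  83. ]
blue 2381 [249.5 184.5] [-1.8 33.2 82.8]
red 192 [249.5 318. ] [ -2.5 -64.9  83.2]
yellow 3110 [249.6 130.9] [-1.7 65.1 82.7]
```

View pics/md3.png

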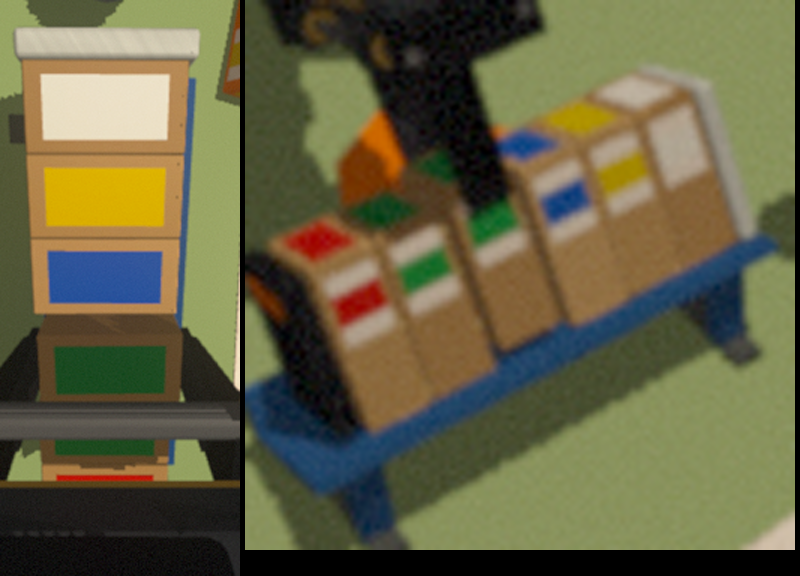

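Request:
move_arm:
  rows:
    - {"tx":-0.15,"ty":0,"tz":0.25,"rx":0,"ry":0,"rz":0,"grip":40}
    - {"tx":0,"ty":0.2,"tz":0.2,"rx":0,"ry":0,"rz":0,"grip":40}
    - {"tx":0,"ty":0.2,"tz":0,"rx":0,"ry":0,"rz":0,"grip":40}
    - {"tx":0,"ty":0.15,"tz":0,"rx":0,"ry":0,"rz":0,"grip":40}
    - {"tx":0,"ty":0.1,"tz":0,"rx":0,"ry":0,"rz":0,"grip":40}
    - {"tx":0,"ty":0,"tz":0,"rx":0,"ry":0,"rz":0,"grip":40}

```text
t: 20.52
eef_pos: [516.4, -99.9, 89.5]
tcp_rot: [-1.572, -0.451, 0.148]
ft_force: [-1.7, 0.4, -0.5]
opening: 0.629
```

```bash
python3 - <<'E'
from rep import *
rep('d4',False)
E
```

```text
20.5667 tcp [-1.1  0.6 51.8] f(rack) [-0.6  1.2  2. ] 0.631
green 2160 [252.9 246.4] [-1.5 -0.7 83.1]
green 1442 [251.6 304.1] [ -2.1 -43.6  83. ]
blue 2547 [251.6 194.6] [-2.  33.1 82.8]
yellow 3313 [252.1 139.5] [-2.  65.5 82.7]
```

Seated: its top reads 83.1 mm, level with the others, and contact is felt. I'll release and move along to pinch the bookend.

Request:
move_arm:
  rows:
    - {"tx":0,"ty":0,"tz":0,"rx":0,"ry":0,"rz":0,"grip":55}
    - {"tx":0,"ty":0,"tz":0,"rx":0,"ry":0,"rz":0,"grip":70}
    - {"tx":0,"ty":0,"tz":0,"rx":0,"ry":0,"rz":0,"grip":85}
    - {"tx":0,"ty":0,"tz":0,"rx":0,"ry":0,"rz":0,"grip":98}
    - {"tx":0,"ty":-0.3,"tz":-0.5,"rx":0,"ry":0,"rz":0,"grip":98}
    - {"tx":0,"ty":0,"tz":-2.5,"rx":0,"ry":0,"rz":0,"grip":98}
    - {"tx":0,"ty":0,"tz":-3.0,"rx":0,"ry":0,"rz":0,"grip":98}
    - {"tx":0,"ty":0,"tz":-2.7,"rx":0,"ry":0,"rz":0,"grip":98}
    - {"tx":0,"ty":0,"tz":-1.2,"rx":0,"ry":0,"rz":0,"grip":95}
    - {"tx":0,"ty":0,"tz":0,"rx":0,"ry":0,"rz":0,"grip":90}

```text
t: 21.4
eef_pos: [530.1, -200.5, 92.3]
tcp_rot: [-1.573, -0.451, 0.145]
ft_force: [-0.1, 0.7, 0.9]
opening: 0.925
```

```bash
python3 - <<'E'
from rep import *
rep('e1')
p=cv2.imread('pics/e1.png');cv2.imwrite('pics/e1b.png',cv2.resize(p,None,fx=1.5,fy=1.5))
E
```

```text
21.45 tcp [ -1.5 -99.   54.8] f(rack) [0.6 0.1 0.7] 0.914
green 3701 [251.   70.9] [-2.3 -0.3 82.9]
green 3010 [250.8 148.4] [ -2.5 -41.2  83. ]
blue 2057 [251.1  11. ] [-2.2 27.6 82.8]
red 2424 [250.9 202.7] [ -2.6 -74.1  83.1]
```

View pics/me1.png

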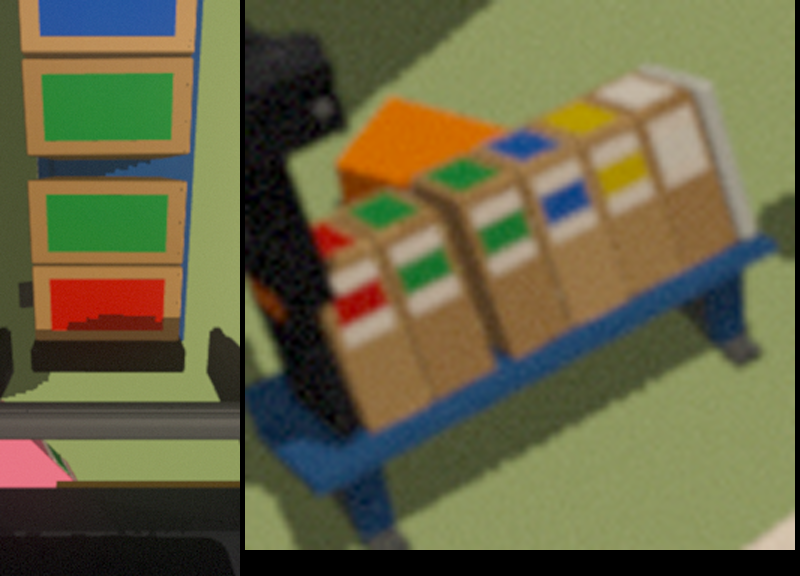

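Request:
move_arm:
  rows:
    - {"tx":0,"ty":0.3,"tz":0.3,"rx":0,"ry":0,"rz":0,"grip":80}
    - {"tx":0,"ty":0.2,"tz":0,"rx":0,"ry":0,"rz":0,"grip":70}
    - {"tx":0,"ty":0,"tz":0,"rx":0,"ry":0,"rz":0,"grip":60}
    - {"tx":0,"ty":0,"tz":0,"rx":0,"ry":0,"rz":0,"grip":50}
    - {"tx":0,"ty":0,"tz":0,"rx":0,"ry":0,"rz":0,"grip":50}
    - {"tx":0,"ty":0,"tz":0.2,"rx":0,"ry":0,"rz":0,"grip":50}
    - {"tx":0,"ty":0,"tz":0.2,"rx":0,"ry":0,"rz":0,"grip":50}
    - {"tx":0,"ty":0,"tz":0.2,"rx":0,"ry":0,"rz":0,"grip":50}
    - {"tx":0,"ty":0,"tz":0,"rx":0,"ry":0,"rz":0,"grip":50}

```text
t: 22.25
eef_pos: [530.0, -188.8, 87.3]
tcp_rot: [-1.573, -0.449, 0.148]
ft_force: [-4.0, -2.6, -6.8]
opening: 0.691
```

```bash
python3 - <<'E'
from rep import *
rep('e2')
E
```

```text
22.3 tcp [ -1.7 -89.2  49.7] f(rack) [-7.7 -2.2 -4.4] 0.691
green 3731 [252.7  93.2] [-2.1 -0.2 82.9]
green 3017 [252.2 168.3] [ -2.7 -40.3  83. ]
blue 4202 [252.9  22.3] [-2.1 32.7 82.8]
red 2387 [251.9 220.8] [ -2.7 -72.4  83.1]
```

View pics/me2.png

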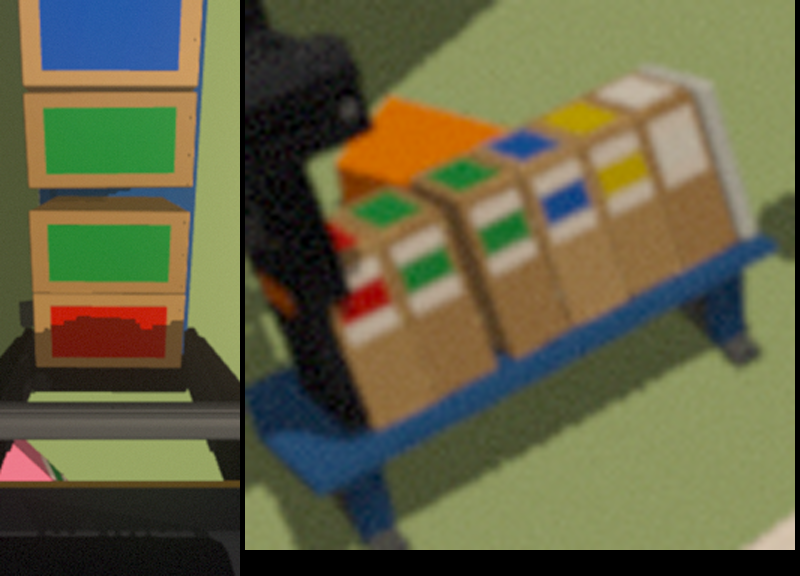

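Request:
move_arm:
  rows:
    - {"tx":0,"ty":0,"tz":0.15,"rx":0,"ry":0,"rz":0,"grip":50}
    - {"tx":0,"ty":0,"tz":0.15,"rx":0,"ry":0,"rz":0,"grip":50}
    - {"tx":0,"ty":0,"tz":0.15,"rx":0,"ry":0,"rz":0,"grip":50}
    - {"tx":0,"ty":0,"tz":0.15,"rx":0,"ry":0,"rz":0,"grip":50}
    - {"tx":0,"ty":0,"tz":0,"rx":0,"ry":0,"rz":0,"grip":50}

```text
t: 22.77
eef_pos: [529.2, -183.3, 87.3]
tcp_rot: [-1.573, -0.449, 0.148]
ft_force: [-3.7, -4.1, -6.6]
opening: 0.688
```

```bash
python3 - <<'E'
from rep import *
rep('e3')
E
```

```text
22.8167 tcp [ -1.7 -83.7  49.6] f(rack) [-7.6 -4.4 -3.9] 0.689
green 3585 [252.6 104.4] [-2.  -0.1 82.9]
green 3030 [252.2 168.3] [ -2.6 -34.7  83. ]
blue 4244 [252.8  33.8] [-2.  33.2 82.8]
red 2393 [251.9 220.9] [ -2.7 -66.9  83.1]
```

View pics/me3.png

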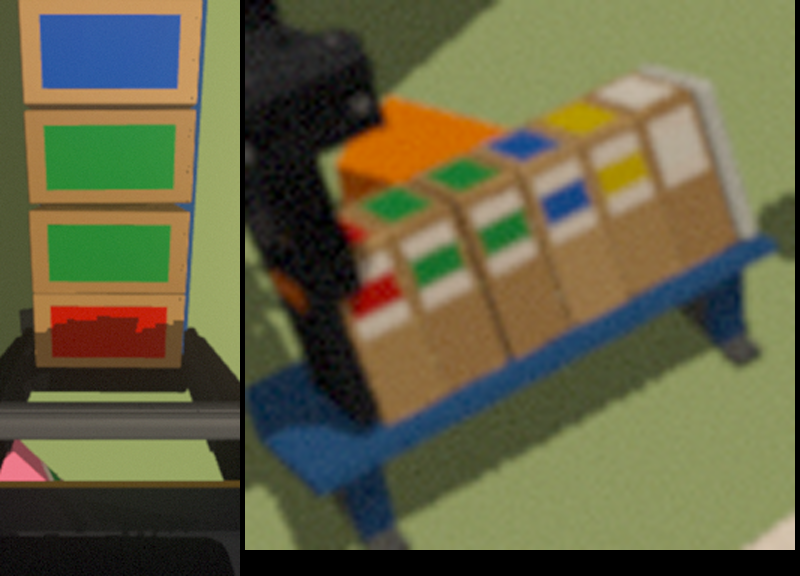

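Request:
move_arm:
  rows:
    - {"tx":0,"ty":0,"tz":0.12,"rx":0,"ry":0,"rz":0,"grip":50}
    - {"tx":0,"ty":0,"tz":0.12,"rx":0,"ry":0,"rz":0,"grip":50}
    - {"tx":0,"ty":0,"tz":0.1,"rx":0,"ry":0,"rz":0,"grip":50}
    - {"tx":0,"ty":0,"tz":0,"rx":0,"ry":0,"rz":0,"grip":50}

```text
t: 23.2
eef_pos: [528.8, -180.2, 87.3]
tcp_rot: [-1.574, -0.449, 0.148]
ft_force: [-3.2, -5.4, -7.5]
opening: 0.69
```

Request:
move_arm:
  rows:
    - {"tx":0,"ty":0,"tz":0.05,"rx":0,"ry":0,"rz":0,"grip":50}
    - {"tx":0,"ty":0,"tz":0.05,"rx":0,"ry":0,"rz":0,"grip":50}
    - {"tx":0,"ty":0,"tz":0,"rx":0,"ry":0,"rz":0,"grip":50}

```text
t: 23.45
eef_pos: [528.6, -179.5, 87.3]
tcp_rot: [-1.574, -0.449, 0.147]
ft_force: [-3.1, -7.9, -9.7]
opening: 0.692
```

```bash
python3 - <<'E'
from rep import *
rep('e4')
E
```

```text
23.5 tcp [ -1.7 -79.8  49.6] f(rack) [-8.3 -6.8 -6. ] 0.685
green 3544 [252.1 109.5] [-2.5  0.8 82.9]
green 3045 [252.1 168.4] [ -2.6 -30.9  83. ]
blue 4154 [252.6  42.4] [-2.  33.2 82.8]
red 2375 [252.  220.9] [ -2.6 -63.   83.1]
```

View pics/me4.png

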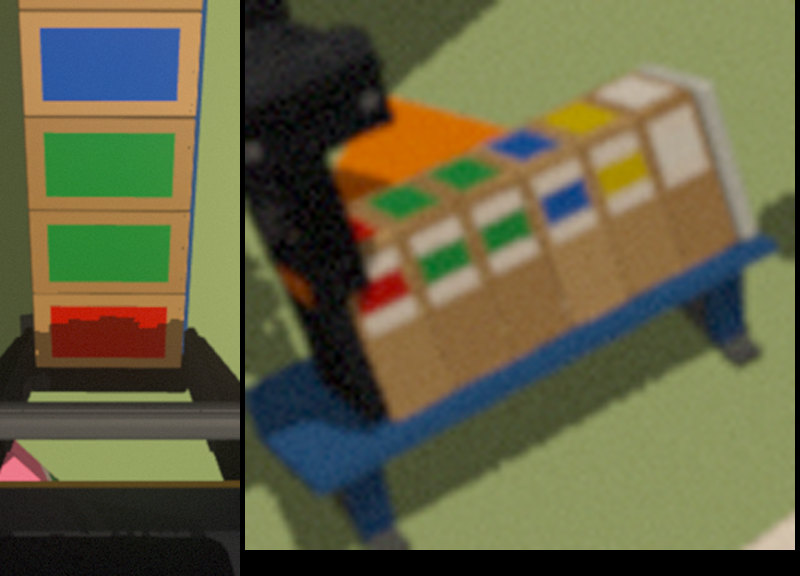

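Request:
move_arm:
  rows:
    - {"tx":0,"ty":0,"tz":0.05,"rx":0,"ry":0,"rz":0,"grip":50}
    - {"tx":0,"ty":0,"tz":0.05,"rx":0,"ry":0,"rz":0,"grip":50}
    - {"tx":0,"ty":0,"tz":0,"rx":0,"ry":0,"rz":0,"grip":50}

```text
t: 23.8
eef_pos: [528.6, -179.2, 87.3]
tcp_rot: [-1.576, -0.449, 0.147]
ft_force: [-3.7, -11.1, -10.9]
opening: 0.689
```

Request:
move_arm:
  rows:
    - {"tx":0,"ty":0,"tz":0.05,"rx":0,"ry":0,"rz":0,"grip":50}
    - {"tx":0,"ty":0,"tz":0.05,"rx":0,"ry":0,"rz":0,"grip":50}
    - {"tx":0,"ty":0,"tz":0,"rx":0,"ry":0,"rz":0,"grip":50}

```text
t: 24.05
eef_pos: [528.6, -179.1, 87.3]
tcp_rot: [-1.578, -0.45, 0.147]
ft_force: [-4.9, -15.4, -11.4]
opening: 0.692
```

The row is solid: no more travel, and the force has climbed to 15 N. I'll ease off 1 mm of command, release, withdraw along the tool axis, and inspect.

Request:
move_arm:
  rows:
    - {"tx":0,"ty":0,"tz":-0.05,"rx":0,"ry":0,"rz":0,"grip":50}
    - {"tx":0,"ty":0,"tz":-0.05,"rx":0,"ry":0,"rz":0,"grip":60}
    - {"tx":0,"ty":0,"tz":0,"rx":0,"ry":0,"rz":0,"grip":75}
    - {"tx":0,"ty":0,"tz":0,"rx":0,"ry":0,"rz":0,"grip":95}
    - {"tx":0,"ty":0,"tz":0,"rx":0,"ry":0,"rz":0,"grip":98}
    - {"tx":0,"ty":-1,"tz":0,"rx":0,"ry":0,"rz":0,"grip":98}
    - {"tx":0,"ty":-3,"tz":0,"rx":0,"ry":0,"rz":0,"grip":98}
    - {"tx":0,"ty":-4,"tz":0,"rx":0,"ry":0,"rz":0,"grip":98}
    - {"tx":0,"ty":-3,"tz":0,"rx":0,"ry":0,"rz":0,"grip":98}
    - {"tx":0,"ty":0,"tz":0,"rx":0,"ry":0,"rz":0,"grip":98}

```text
t: 24.88
eef_pos: [481.2, -185.2, 191.6]
tcp_rot: [-1.578, -0.455, 0.15]
ft_force: [0.1, -0.3, 0.4]
opening: 0.977
```

Request:
move_arm:
  rows:
    - {"tx":0,"ty":0,"tz":0,"rx":0,"ry":0,"rz":0,"grip":98}
    - {"tx":0,"ty":0,"tz":0,"rx":0,"ry":0,"rz":0,"grip":98}

```text
t: 25.05
eef_pos: [481.5, -184.3, 186.6]
tcp_rot: [-1.572, -0.451, 0.148]
ft_force: [0.9, -0.3, -0.8]
opening: 0.979
```

```bash
python3 - <<'E'
from rep import *
rep('f1')
p=cv2.imread('pics/f1.png');cv2.imwrite('pics/f1b.png',cv2.resize(p[40:260,170:330],None,fx=2.7,fy=2.7,interpolation=cv2.INTER_CUBIC))
c=env.calibration('wrist');C=cloud(c,np.load('pics/f1.npy'));F=fr();G0=np.array([503.6,-102.5,119])-84*F[:,2];L=(C-G0)@F
for v in range(55,260,6): print(v,p[v,252],L[v,252].round(1))
look('top','topf',(90,380,110,270),2.75)
E
```

```text
25.1 tcp [ -1.4 -77.5 159.1] f(rack) [-0.3  0.   0.3] 0.981
green 1169 [251.9 112.5] [-2.3  1.6 82.8]
green 1046 [251.7 147.4] [ -2.3 -30.5  82.9]
blue 1234 [252.1  74.9] [-2.2 33.1 82.8]
red 957 [251.7 179.9] [ -2.4 -62.8  83. ]
yellow 115 [332.4  17.4] [108.5 126.5 -85.6]
yellow 1577 [252.4  34.3] [-1.7 65.5 82.7]
55 [ 57  96 129] [-2.7 49.6 82.2]
61 [106 126 152] [-2.7 44.9 81.8]
67 [148  85  47] [-2.7 40.1 81.7]
73 [146  81  45] [-2.7 35.2 81.7]
79 [145  80  42] [-2.7 30.2 81.8]
85 [147  83  43] [-2.7 25.1 82.4]
91 [ 82 133 178] [-2.7 20.1 81.3]
97 [ 71 118 160] [-2.7 14.9 82.3]
103 [ 53 126  43] [-2.8  9.8 82.1]
109 [ 52 125  40] [-2.8  4.5 82. ]
115 [ 52 125  41] [-2.8 -0.8 82.7]
121 [ 53 125  42] [-2.8 -6.2 81.9]
127 [ 62 112 154] [ -2.8 -11.5  83. ]
133 [ 65 115 156] [ -2.8 -17.1  81.8]
139 [ 48 125  40] [ -2.8 -22.8  80.4]
145 [ 50 124  41] [ -2.8 -28.3  82. ]
151 [ 48 123  42] [ -2.8 -34.   82.1]
157 [ 47 123  38] [ -2.8 -39.7  82.7]
163 [ 52  97 135] [ -2.9 -45.7  81.4]
169 [ 49  91 164] [ -2.9 -51.7  81.3]
175 [ 20  34 180] [ -2.9 -57.5  82.2]
181 [  5  29 177] [ -2.9 -63.6  82.3]
187 [ 15  32 178] [ -2.9 -69.4  83.2]
193 [ 68 121 162] [ -2.9 -76.3  81.1]
199 [33 40 46] [ -2.9 -82.5  81.5]
205 [33 39 44] [ -2.9 -88.8  81.8]
211 [104 108  92] [  -3.5 -144.1  -50.5]
217 [ 90 149 139] [  -3.5 -153.8  -50.3]
223 [ 89 149 137] [  -3.5 -163.4  -49.2]
229 [ 88 149 135] [  -3.5 -173.7  -49.7]
235 [ 88 149 137] [  -3.6 -183.9  -49.8]
241 [ 90 149 137] [  -3.6 -195.1  -51.4]
247 [ 91 150 138] [  -3.6 -204.2  -48.7]
253 [ 90 152 140] [  -3.6 -214.9  -48.7]
259 [ 89 150 136] [  -3.6 -226.6  -50.4]
```

View pics/mf1.png

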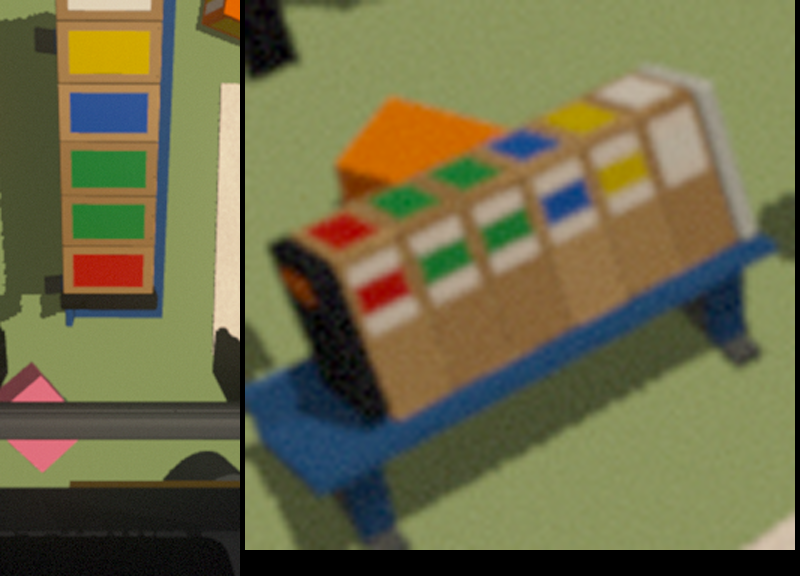

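View pics/f1b.png

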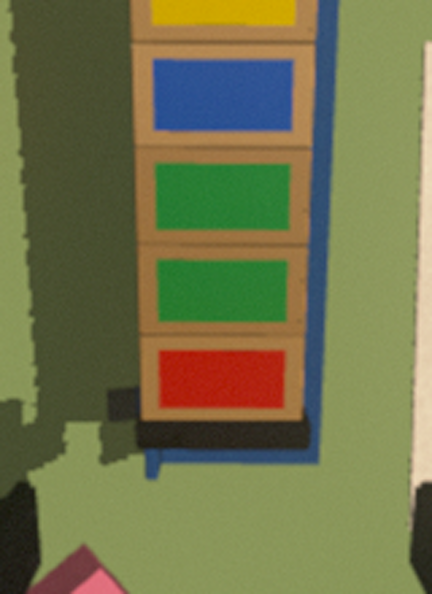

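View pics/topfc.png

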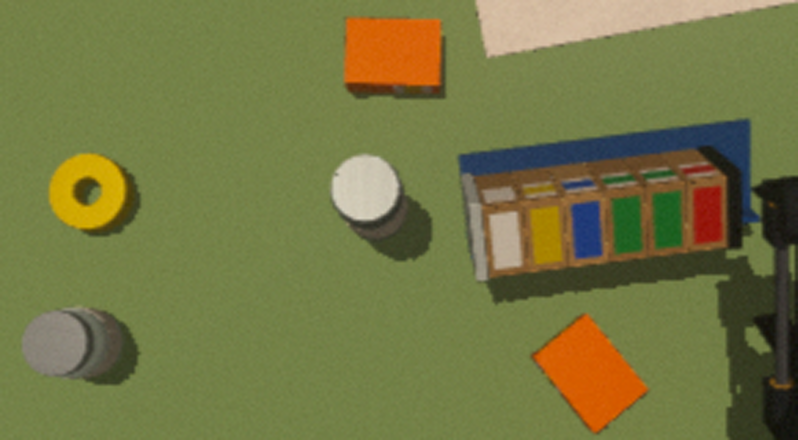

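The pictures show the row from the plate as white, yellow, blue, green (filed), green, red, bookend. There are no gaps and the tops are level. In the top crop the can (366,188), jar (57,343) and tyre (88,191) sit at the same pixels as before. The gripper is clear, so I'm handing in.

```bash
python3 -c "
from cell import env
s=env.state();print(s['t'],s['ft_force'],s['qvel'].round(3));print(env.job_done())"
```

```text
25.2 [ 7.15531359e-04  9.05686518e-01 -8.41365114e-02] [-0.001  0.001 -0.002 -0.003  0.003  0.002]
the job is handed in; nothing more can be done
None
```

The loose green-labelled carton is filed between blue and the row's green carton, on that carton's side towards the end plate. I handed the job in at 25.2 s; no verdict is reported.

**What I did:** I slid the bookend back, then red and green one at a time, to open a gap of about 42 mm. I seated the loose carton in it, then slid the bookend up until it stopped moving, at about 15 N.

**Departure from pure sliding:** My first two tries pushed green and red together, and both cartons tipped instead of sliding. I let them settle upright. After that I took the weight off each carton, about 1 mm, while moving it along the rack; none left the row.

**Last checks:**
- The row from the plate reads white, yellow, blue, green (filed), green, red, bookend.
- Label spacings from yellow to red are 31.5–32.4 mm, against the 32 mm carton thickness.
- The five tops I measured (yellow to red) are level at 82.7–83.0 mm; these wrist-camera readings run about 1 mm low against the given 84 mm.
- The can, jar and tyre sit at the same pixels as at the start.
- The gripper is clear of the rack, and no check failed or disagreed.

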